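Pin and bolt the machine cover

ROBOT

A 7-joint arm with a two-finger parallel gripper is mounted at the origin on a cart in front of the work surface, level with it; the furniture and walls round the work are solid. World frame = base frame: x ahead of the robot, y to its left, z up, the work surface at z = 0. Lengths are in m, angles in rad, forces in N, time in s.
With the tool pointing down it reaches from about 0.425 to 0.925 m from the base axis. Payload 6.8 kg.
Tool frame: the origin (TCP) lies at the very end of the fingers, on their centre line; the grasp point (between the pads) lies 19 mm behind it; z points along the fingers, y is the line along which they close (so a half turn about z gives the same grasp; the last joint's range is limited). The gripper opens to 85 mm and grips with 20 to 120 N. Pads are 22 mm wide; open, the fingers measure 114 mm over their backs; the gripper's body (76 mm by 85 mm) begins 54 mm behind the grasp point. The pads swing forward as they close: fully open they stand 13 mm farther back than shut.
Start: joints at [1.021, 0.477, 0.022, 1.555, -0.011, 1.109, -0.083], TCP at [0.289, -0.61, 0.231] pointing down, gripper open.
Joint ranges: [-2.96, 2.96], [-0.34, 2.1], [-1.41, 1.46], [0.24, 2.44], [-1.37, 4.51], [0.17, 1.92], [-2.96, 2.96]. Speed limits (rad/s): [2.39, 2.39, 3.14, 3.14, 3.14, 3.14, 3.14].

INTERFACE

Orientations are given as a unit quaternion [w, x, y, z].
In Python, from station import get_obs, read_camera, hand_in gives the robot as it stands.
- The arm moves only by the tool arm_command, never from a script. Its argument "commands" is one flat list of numbers, 7 for each row, row after row: the shift along the tool's x, y, z in m, then the turn, a rotation vector about the tool's x, y, z in degrees, then the opening, from 0 (shut) to 1 (fully open). In form: [tx, ty, tz, rx, ry, rz, fingers, tx, ty, tz, rx, ry, rz, fingers, ...]. A call has 1 to 8 rows; each row is the pose to reach, as a shift and turn from the pose commanded when the call began, along the tool's axes at that moment; what a row does not reach only later rows make up. A row lasts 1/10 s, in which the tool goes at most 50 mm and 8.59 degrees, less where a joint would pass 70% of its speed; a pose out of reach is approached as far as the arm can. A call with a gripper value outside its range is refused whole. The fingers move at their own pace and stop on an object; "force" is the grip in N (left out, the last holds). Time passes only in rows, so rows that repeat a pose let the fingers close. It gives the time, the measured TCP pose, the force, the opening and the grip force at its end, in the units of the state.
- get_obs(): the state, without advancing time (a new reading comes with each control period).
- read_camera(name): name is "side" or "top"; returns a dict with "img" (480x640x3 uint8, red, green, blue), "camera_matrix" (3x3 intrinsics, pixels), "pose" (4x4, takes a point from camera to world coordinates). Camera axes: x right, y down, z forward; pixel columns grow to the right and rows downward; lengths in m; the calibration is good to about 2 mm. A picture is of the moment at which its call begins. There is no depth.
- hand_in(): hands the job in; it is judged then, once.
The state is a dict: "t": time; "q": joint angles; "joint_vel": joint speeds; "joint_torque": joint torques, N m; "eef_pos": TCP position; "tool_rot": TCP orientation; "contact_force": force on the tool from outside, world axes, zero at the start; "torque": the same for the moment, N m; "gripper_width": opening from 0.0 (shut) to 1.0 (fully open); "grasp_force": force on a finger pad.
Only numpy, scipy, OpenCV 4.12 (cv2) and the standard library are available. Lean on these libraries where they do the work, as an engineer would, in place of code of your own. Each camera call takes 0.05 s, during which the arm holds its last target. There are 200 camera calls.

TASK

Push the blue cover plate across the machine bed into the corner of the two red stops, then draw its holes into line by pressing one brass drift pin fully home in each of the two yellow-ringed holes. Only with both pins in, drop every bolt that stands in the rack fully home in the plain holes, one bolt to a hole; leave the pins in and leave the things lying round about alone.

Things in the scene. Friction and masses are not known exactly. Their poses are not given: they have to be found in the camera images.
- bed: Fixed machine bed, steel top on a green base, 140 (its x) by 240 (its y) by 62 mm; origin: centre of its underside. Red stop strips stand 8 mm above the top: along the +x edge (inner face x = 62 mm) and the -y edge (inner face y = -112 mm). Six through holes, 2 rows 66 mm apart in x, 3 columns 50 mm apart in y, pattern centre (4, -34) mm. The top is 20 mm thick, hollow below.
- cover: Loose flat blue cover plate on the bed, 110 (its x) by 150 (its y) by 12 mm, 0.6 kg, too wide to grasp; origin: centre of its underside. Same hole pattern, centred. Starts turned slightly, 5 to 8 cm from its place toward the bed's +y and a little toward -x. Touching both strips, its holes are 3 mm too far +x and 3 mm too far -y; the drift pins draw it back. It slides by friction only.
- rack: Fixed plywood rack, 185 mm (its x) by 92 mm (its y) by 70 mm high, origin at the centre of its underside, with six 24 mm holes at x = -66, 0, 66 and y = -23, 23 mm; drift pins and bolts stand in it, heads up, in any order. A fixed scrap tray, solid to 130 mm above the bench, stands between rack and bed: carry things over it.
- bed_pin_hole0 (a point): Mouth, in the bed's top face, of a yellow-ringed 22.4 mm drift-pin hole, near row, at the -y end: (-29, -84, 62) mm in the bed frame.
- cover_pin_hole0 (a point): Centre, on the cover's top face, of its yellow-ringed 22.4 mm drift-pin hole at (-33, -50) mm in its frame; belongs over point bed_pin_hole0.
- bed_pin_hole1 (a point): Mouth, in the bed's top face, of a yellow-ringed 22.4 mm drift-pin hole, far row, at the +y end: (37, 16, 62) mm in the bed frame.
- cover_pin_hole1 (a point): Centre, on the cover's top face, of its yellow-ringed 22.4 mm drift-pin hole at (33, 50) mm in its frame; belongs over point bed_pin_hole1.
- bed_bolt_hole0 (a point): Mouth, in the bed's top face, of a plain 23 mm bolt hole, at (-29, -34, 62) mm in the bed frame.
- bed_bolt_hole1 (a point): Mouth, in the bed's top face, of a plain 23 mm bolt hole, at (-29, 16, 62) mm in the bed frame.
- bed_bolt_hole2 (a point): Mouth, in the bed's top face, of a plain 23 mm bolt hole, at (37, -84, 62) mm in the bed frame.
- bed_bolt_hole3 (a point): Mouth, in the bed's top face, of a plain 23 mm bolt hole, at (37, -34, 62) mm in the bed frame.
- drift0: Upright brass drift pin, 0.2 kg; origin at the tip of its nose, z up along its axis. Nose 7 mm across, tapering up to a 21 mm round body at 34 mm; collar 32 mm across from 60 to 66 mm; round grip 26 mm across from 66 to 104 mm. Fits either yellow-ringed hole; fully home, the collar lies on the cover, so the nose is 14 mm above the bed's underside.
- drift1: Upright brass drift pin, 0.2 kg; origin at the tip of its nose, z up along its axis. Nose 7 mm across, tapering up to a 21 mm round body at 34 mm; collar 32 mm across from 60 to 66 mm; round grip 26 mm across from 66 to 104 mm. Fits either yellow-ringed hole; fully home, the collar lies on the cover, so the nose is 14 mm above the bed's underside.
- bolt_a: Upright steel hexagon bolt, 0.24 kg, or None if absent (2 to 4 are present); origin at the tip of the shank, z up along its axis. Shank 20 mm across up to 57 mm; washer 35 mm across from 57 to 60 mm; head from 60 to 73 mm, 31 mm across flats (facing its +y and -y), 36 mm along x. Fits any plain hole; fully home, the washer lies on the cover and the tip is 17 mm above the bed's underside.
- bolt_b: Upright steel hexagon bolt, 0.24 kg, or None if absent (2 to 4 are present); origin at the tip of the shank, z up along its axis. Shank 20 mm across up to 57 mm; washer 35 mm across from 57 to 60 mm; head from 60 to 73 mm, 31 mm across flats (facing its +y and -y), 36 mm along x. Fits any plain hole; fully home, the washer lies on the cover and the tip is 17 mm above the bed's underside.
- bolt_c: Upright steel hexagon bolt, 0.24 kg, or None if absent (2 to 4 are present); origin at the tip of the shank, z up along its axis. Shank 20 mm across up to 57 mm; washer 35 mm across from 57 to 60 mm; head from 60 to 73 mm, 31 mm across flats (facing its +y and -y), 36 mm along x. Fits any plain hole; fully home, the washer lies on the cover and the tip is 17 mm above the bed's underside.
- bolt_d: Upright steel hexagon bolt, 0.24 kg, or None if absent (2 to 4 are present); origin at the tip of the shank, z up along its axis. Shank 20 mm across up to 57 mm; washer 35 mm across from 57 to 60 mm; head from 60 to 73 mm, 31 mm across flats (facing its +y and -y), 36 mm along x. Fits any plain hole; fully home, the washer lies on the cover and the tip is 17 mm above the bed's underside.
- guard: Bystander: loose red plastic guard channel, 160 x 60 x 45 mm, origin at the centre of its underside; leave it alone.
- wear_block: Bystander: loose white plastic wear block, 78 x 32 x 38 mm, origin at the centre of its underside; leave it alone.

How it is judged:
By the outcome, as a careful person would: the job done as asked, in the order asked, and still so for the second after the job is handed in, with the robot touching nothing.
Of bolt_a, bolt_b, bolt_c, bolt_d only 2 to 4 are there at a start; the rules pass over those that are not, and their reading is None.
At some moment in a run one of cover may be knocked a few centimetres aside while the robot is not near it.
It also fails if it takes over 210 s, if anything falls off the work surface, if the arm or the gripper's body presses on something with over 40 N, if the wrist force passes 120 N, or if a joint passes its speed limit or range.

## Working session

There is one attempt and no reset: what is moved stays moved. The work goes in short steps, Python scripts to look and compute and a tool call to move; the robot and the scene stay as the last step left them, time stands still between calls to the robot, and variables do not carry over. Pictures are saved under pics/ and viewed, at most 14 in all, crops included, and the job is handed in when it is done.

Besides the shell and the picture viewer there is one more tool, called by a JSON object that holds its "op" and its "data", one argument or row to a line. arm_command: Moves the arm, as the interface text tells. Its arguments: {"type":"object","properties":{"commands":{"type":"array","items":{"type":"number"}},"force":{"type":"number"}},"required":["commands"]}

```bash
mkdir -p pics; ls; python3 - <<'E'
from station import *
import cv2,numpy as np
o=get_obs();print({k:np.round(v,3) for k,v in o.items()})
for n in("top","side"):
    r=read_camera(n);cv2.imwrite(f"pics/{n}0.png",r["img"][:,:,::-1]);print(n,r["camera_matrix"],np.round(r["pose"],4))
E
```

```text
pics
{'t': np.float64(0.0), 'q': array([ 1.021,  0.478,  0.022,  1.556, -0.012,  1.109, -0.083]), 'joint_vel': array([-0.001, -0.   , -0.001,  0.   ,  0.   , -0.001,  0.   ]), 'joint_torque': array([ 1.0000e-03, -5.9646e+01,  1.6080e+00, -2.8120e+01,  1.2000e-02,
        9.0000e-03, -0.0000e+00]), 'eef_pos': array([ 0.288, -0.61 ,  0.23 ]), 'tool_rot': array([-0.001,  0.976,  0.219, -0.   ]), 'contact_force': array([-0.348, -0.749, -0.147]), 'torque': array([-0.005, -0.015,  0.027]), 'grasp_force': np.float64(0.0), 'gripper_width': np.float64(1.003)}
top [[517.52823739   0.         319.76813264]
 [  0.         517.52823739 231.48210999]
 [  0.           0.           1.        ]] [[-0.0246 -0.9942  0.1044  0.3532]
 [-0.9997  0.0251  0.0035 -0.0519]
 [-0.0061 -0.1043 -0.9945  1.279 ]
 [ 0.      0.      0.      1.    ]]
side [[545.09580797   0.         319.34169854]
 [  0.         545.09580797 241.04200449]
 [  0.           0.           1.        ]] [[ 0.149  -0.4261  0.8923 -0.5864]
 [-0.9885 -0.0876  0.1232 -0.2074]
 [ 0.0257 -0.9004 -0.4343  0.5882]
 [ 0.      0.      0.      1.    ]]
```

View pics/top0.png

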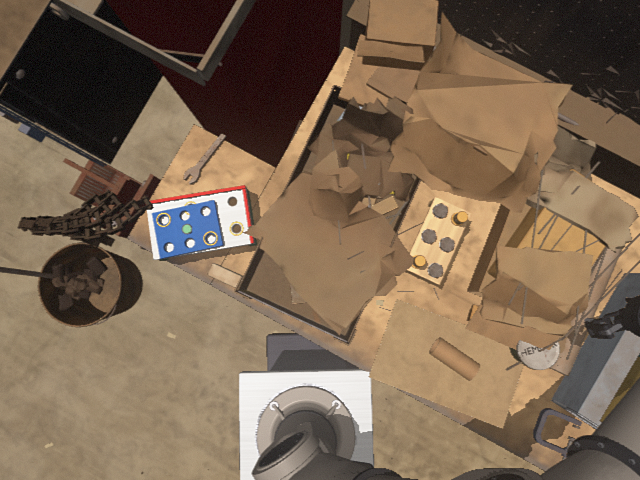

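View pics/side0.png

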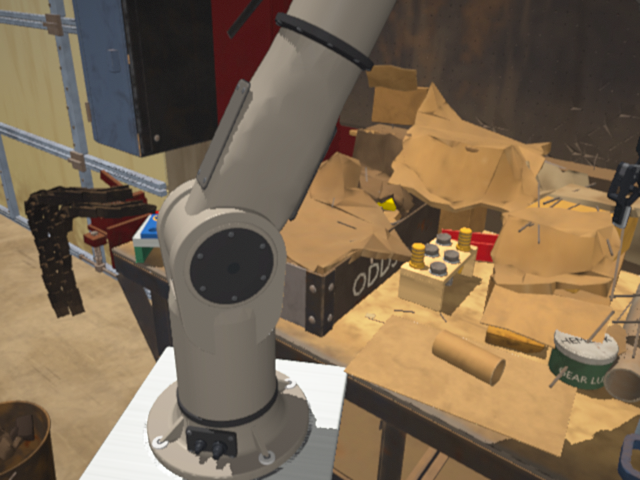

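Top view: bed near (200,222), with the blue cover at (188,229). The rack is near (438,240), with pins at (460,218) and (420,262) and four bolts at (441,210), (429,237), (447,243) and (436,270). The side view confirms the rack but the arm hides the bed.

```bash
cat > h.py <<'E'
from station import *
import cv2,numpy as np
def ray(r,px,z):
    px=np.atleast_2d(np.array(px,float));K=r["camera_matrix"];P=r["pose"]
    d=np.c_[(px[:,0]-K[0,2])/K[0,0],(px[:,1]-K[1,2])/K[1,1],np.ones(len(px))]@P[:3,:3].T
    o=P[:3,3];return (o+d*((z-o[2])/d[:,2])[:,None])[:,:2]
def proj(r,X):
    X=np.atleast_2d(X);P=r["pose"];K=r["camera_matrix"];c=(X-P[:3,3])@P[:3,:3];u=c@K.T;return u[:,:2]/u[:,2:]
def rectify(r,z,x0,x1,y0,y1,s=0.0005):
    # metric picture of plane z: col=(y1-y)/s, row=(x1-x)/s
    w,h=int((y1-y0)/s),int((x1-x0)/s)
    W=np.array([[x1,y1,z],[x1,y0,z],[x0,y0,z],[x0,y1,z]]);p=proj(r,W).astype(np.float32)
    H=cv2.getPerspectiveTransform(p,np.float32([[0,0],[w,0],[w,h],[0,h]]))
    return cv2.warpPerspective(r["img"],H,(w,h),flags=cv2.INTER_CUBIC)
E
python3 - <<'E'
from h import *
r=read_camera("top")
p=ray(r,[[200,222],[438,240]],.07);print(p)
a=rectify(r,.062,p[0,0]-.125,p[0,0]+.125,p[0,1]-.19,p[0,1]+.19,.001)
b=rectify(r,.086,p[1,0]-.125,p[1,0]+.125,p[1,1]-.19,p[1,1]+.19,.001)
im=np.vstack([a,b]);im=cv2.resize(im,None,fx=1.2,fy=1.2,interpolation=cv2.INTER_CUBIC)
print(im.shape);cv2.imwrite("pics/rect.png",im[:,:,::-1])
hsv=cv2.cvtColor(r["img"],cv2.COLOR_RGB2HSV)
m=cv2.inRange(hsv,(100,120,60),(125,255,255));m[:,300:]=0;m[:180]=0;m[270:]=0
m=cv2.morphologyEx(m,cv2.MORPH_OPEN,np.ones((3,3)))
c=max(cv2.findContours(m,0,2)[0],key=cv2.contourArea)
w=ray(r,c[:,0],.074)
q=cv2.minAreaRect((w*1000).astype(np.float32));print("cover",q)
E
```

```text
[[ 0.50972919  0.23399853]
 [ 0.45312271 -0.32392131]]Traceback (most recent call last):
  File "<stdin>", line 6, in <module>
    return _nx.concatenate(arrs, 0, dtype=dtype, casting=casting)
           ~~~~~~~~~~~~~~~^^^^^^^^^^^^^^^^^^^^^^^^^^^^^^^^^^^^^^^
ValueError: all the input array dimensions except for the concatenation axis must match exactly, but along dimension 1, the array at index 0 has size 380 and the array at index 1 has size 379
```

```bash
sed -i 's/int((y1-y0)\/s),int((x1-x0)\/s)/round((y1-y0)\/s),round((x1-x0)\/s)/' h.py
python3 - <<'E'
from h import *
r=read_camera("top")
p=ray(r,[[200,222],[438,240]],.07)
a=rectify(r,.062,.385,.635,.04,.42,.001)
b=rectify(r,.086,.33,.58,-.51,-.13,.001)
im=np.vstack([a,b]);im=cv2.resize(im,None,fx=1.2,fy=1.2,interpolation=cv2.INTER_CUBIC)
print(im.shape);cv2.imwrite("pics/rect.png",im[:,:,::-1])
hsv=cv2.cvtColor(r["img"],cv2.COLOR_RGB2HSV)
def rect(m,z,box):
    k=np.zeros_like(m);x0,x1,y0,y1=box;k[y0:y1,x0:x1]=m[y0:y1,x0:x1]
    c=max(cv2.findContours(k,0,2)[0],key=cv2.contourArea)
    q=cv2.minAreaRect((ray(r,c[:,0],z)*1000).astype(np.float32));return q,cv2.boxPoints(q).round(1)
B=(130,275,180,275)
blue=cv2.inRange(hsv,(100,120,60),(125,255,255))
red=cv2.inRange(hsv,(0,150,90),(6,255,255))|cv2.inRange(hsv,(174,150,90),(180,255,255))
print("cover",rect(cv2.morphologyEx(blue,cv2.MORPH_OPEN,np.ones((3,3))),.074,B))
print("red",rect(red,.070,B), red[180:275,130:275].sum()/255)
E
```

```text
(600, 456, 3)
cover (((493.9339599609375, 263.3740234375), (108.91226196289062, 148.07948303222656), 10.985644340515137), array([[426.4, 325.7],
       [454.6, 180.3],
       [561.5, 201.1],
       [533.3, 346.4]], dtype=float32))
red (((573.3823852539062, 222.87081909179688), (244.66505432128906, 91.95127868652344), 74.7640609741211), array([[496.9, 116.9],
       [585.6,  92.8],
       [649.9, 328.8],
       [561.2, 353. ]], dtype=float32)) 416.0
```

View pics/rect.png

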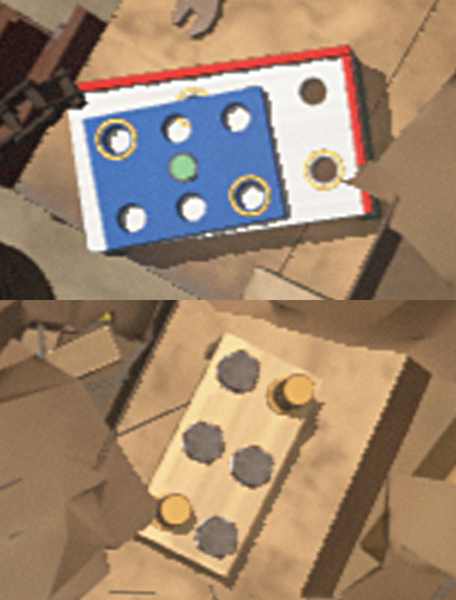

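The enlarged view shows the cover turned about 3° on the bed. Both open bed holes at the -y end are visible, and all six rack positions are filled: 4 bolts and 2 pins. Next I'll refine the poses and check how high the chain clutter stands beside the bed.

```bash
python3 - <<'E'
from h import *
t=read_camera("top");s=read_camera("side")
def tri(a,b):
    L=[]
    for r,px in((t,a),(s,b)):
        K=r["camera_matrix"];P=r["pose"];d=P[:3,:3]@np.linalg.solve(K,[*px,1]);d/=np.linalg.norm(d);L.append((P[:3,3],d))
    A=sum(np.eye(3)-np.outer(d,d) for o,d in L);y=sum((np.eye(3)-np.outer(d,d))@o for o,d in L);return np.linalg.solve(A,y).round(3)
print("chain right end",tri((150,190),(148,190)),tri((150,200),(158,200)))
# dark bed holes, rectified at .062
a=rectify(t,.062,.385,.635,.04,.42,.0005)
g=cv2.cvtColor(a,cv2.COLOR_RGB2GRAY)
for (c,rw) in((313,91),(324,170)):
    c=int(c/1.2*2);rw=int(rw/1.2*2);q=(g[rw-35:rw+35,c-35:c+35]<140).astype(np.uint8)
    n,l,st,ce=cv2.connectedComponentsWithStats(q);i=min(range(1,n),key=lambda i:np.hypot(*(ce[i]-35)) if st[i,4]>300 else 99)
    print("bed hole",.635-(rw-35+ce[i][1])*.0005,.42-(c-35+ce[i][0])*.0005,st[i])
hsv=cv2.cvtColor(t["img"],cv2.COLOR_RGB2HSV)
red=cv2.inRange(hsv,(0,150,90),(6,255,255))|cv2.inRange(hsv,(174,150,90),(180,255,255))
v,u=np.nonzero(red);k=(u>158)&(u<240)&(v>180)&(v<206);w=ray(t,np.c_[u,v][k],.07);f=np.polyfit(w[:,1],w[:,0],1);print("strip yaw",-np.degrees(np.arctan(f[0])),f,k.sum())
# pins / bolts
b=rectify(t,.086,.33,.58,-.51,-.13,.0005);hb=cv2.cvtColor(b,cv2.COLOR_RGB2HSV)
for nm,z,m in(("bolt",.086,cv2.inRange(hb,(0,0,40),(180,70,140))),):
    m=cv2.morphologyEx(m,cv2.MORPH_OPEN,np.ones((9,9)))
    for c in cv2.findContours(m,0,2)[0]:
        A=cv2.contourArea(c)
        if 2500<A<6500:
            M=cv2.moments(c);(e)=cv2.minEnclosingCircle(c);x,y=M["m10"]/M["m00"],M["m01"]/M["m00"];print(nm,.58-y*.0005,-.13-x*.0005,A,e[1],cv2.approxPolyDP(c,6,True)[:,0].tolist())
b=rectify(t,.114,.33,.58,-.51,-.13,.0005);hb=cv2.cvtColor(b,cv2.COLOR_RGB2HSV)
m=cv2.morphologyEx(cv2.inRange(hb,(13,150,150),(25,255,255)),cv2.MORPH_OPEN,np.ones((9,9)))
for c in cv2.findContours(m,0,2)[0]:
    if cv2.contourArea(c)>800:
        (x,y),R=cv2.minEnclosingCircle(c);M=cv2.moments(c);print("pin",.58-y*.0005,-.13-x*.0005,R,M["m01"]/M["m00"]-y,M["m10"]/M["m00"]-x)
cv2.imwrite("pics/rack.png",cv2.resize(np.hstack([rectify(t,.086,.35,.56,-.42,-.24,.0005),rectify(t,.114,.35,.56,-.42,-.24,.0005)]),None,fx=1.1,fy=1.1)[:,:,::-1])
E
```

```text
chain right end [0.575 0.354 0.117] [0.56  0.342 0.101]
bed hole 0.5593310719131614 0.15966146540027137 [  13   14   43   43 1474]
bed hole 0.4940148995148995 0.15064483714483712 [  12   13   43   42 1443]
strip yaw 8.014830157653384 [-0.14080479  0.61064465] 252
bolt 0.3828454824632293 -0.3104709875545498 3093.5 33.8404426574707 [[353, 362], [331, 379], [332, 412], [371, 425], [391, 407], [386, 372]]
bolt 0.44149099388871016 -0.339573603516672 3109.0 34.116241455078125 [[415, 245], [392, 256], [389, 288], [402, 305], [428, 308], [448, 293], [450, 261]]
bolt 0.4616146906514036 -0.29889871899700193 3057.5 33.8125 [[320, 210], [308, 221], [311, 256], [331, 268], [359, 261], [369, 247], [364, 214]]
bolt 0.5201911392405063 -0.3281161392405063 3160.0 34.25321578979492 [[388, 89], [367, 103], [364, 129], [383, 149], [408, 150], [424, 134], [427, 104], [407, 88]]
```

View pics/rack.png

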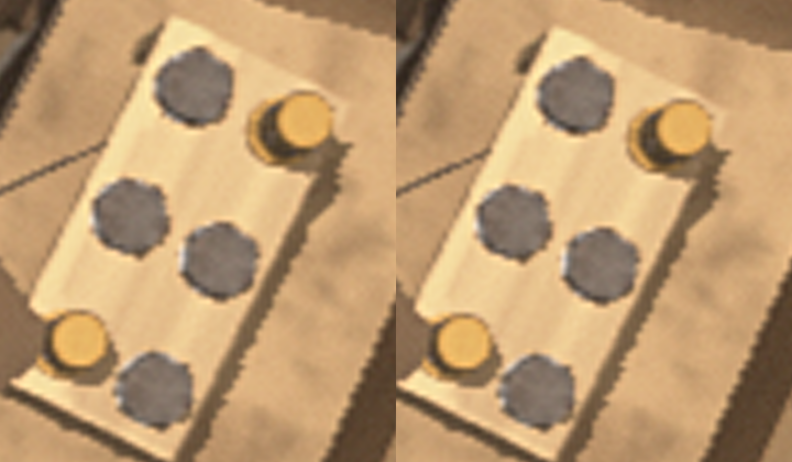

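```bash
cat >> h.py <<'E'
from scipy.spatial.transform import Rotation as Ro
BO=np.array([.5110,.2378]);BY=np.radians(8.0)
def bed(x,y): return BO+np.array([[np.cos(BY),-np.sin(BY)],[np.sin(BY),np.cos(BY)]])@[x/1e3,y/1e3]
def go(*tg):
    o=get_obs();w,x,y,z=o["tool_rot"];R0=Ro.from_quat([x,y,z,w])
    print("at",np.round(o["eef_pos"],4),"F",np.round(o["contact_force"],1),"t",o["t"],"w",round(float(o["gripper_width"]),3),"psi",round(np.degrees(np.arctan2(R0.as_matrix()[1,0],R0.as_matrix()[0,0])),1))
    for x,y,z,psi in tg:
        R=Ro.from_euler("z",psi,degrees=True)*Ro.from_euler("x",180,degrees=True)
        print(np.round(R0.inv().apply(np.array([x,y,z])-o["eef_pos"]),4).tolist(),np.round((R0.inv()*R).as_rotvec(degrees=True),1).tolist())
E
python3 - <<'E'
from h import *
go((.52,-.1,.28,63),(*bed(-28,121),.28,98))
E
```

```text
at [ 0.2885 -0.6101  0.231 ] F [0.3 0.8 0.2] t 0.3 w 1.003 psi 25.3
[0.4273, -0.3622, -0.0488] [-0.0, -0.0, -37.7]
[0.5729, -0.7952, -0.0486] [-0.0, -0.0, -72.7]
```

{"op": "arm_command", "data": {
  "commands": [0.427,-0.362,-0.049,0,0,-37.7,0.6,0.427,-0.362,-0.049,0,0,-37.7,0.6,0.427,-0.362,-0.049,0,0,-37.7,0.6,0.427,-0.362,-0.049,0,0,-37.7,0.6,0.427,-0.362,-0.049,0,0,-37.7,0.6,0.427,-0.362,-0.049,0,0,-37.7,0.6,0.427,-0.362,-0.049,0,0,-37.7,0.6,0.427,-0.362,-0.049,0,0,-37.7,0.6]
}}

```text
t: 1.1
eef_pos: [0.4537, -0.2455, 0.2666]
tool_rot: [0.0, 0.853, 0.522, 0.0]
contact_force: [0.8, -0.6, 0.1]
gripper_width: 0.601
grasp_force: 0.0
```

```bash
python3 - <<'E'
from h import *
go((.52,-.1,.28,63),(*bed(-28,121),.28,98))
E
```

```text
at [ 0.4537 -0.2455  0.2666] F [ 0.8 -0.6  0.1] t 1.1 w 0.601 psi 63.0
[0.1598, -0.007, -0.0134] [0.0, 0.0, -0.0]
[0.5397, -0.2607, -0.0137] [0.0, 0.0, -35.0]
```

{"op": "arm_command", "data": {
  "commands": [0.16,-0.007,-0.013,0,0,0,0.6,0.16,-0.007,-0.013,0,0,0,0.6,0.16,-0.007,-0.013,0,0,0,0.6,0.54,-0.261,-0.014,0,0,-35,0.6,0.54,-0.261,-0.014,0,0,-35,0.6,0.54,-0.261,-0.014,0,0,-35,0.6,0.54,-0.261,-0.014,0,0,-35,0.6,0.54,-0.261,-0.014,0,0,-35,0.6]
}}

```text
t: 1.9
eef_pos: [0.4881, 0.1391, 0.2796]
tool_rot: [0.0, 0.654, 0.756, 0.0]
contact_force: [0.7, 0.2, 0.5]
gripper_width: 0.6
grasp_force: 0.0
```

```bash
python3 - <<'E'
from h import *
go((*bed(-28,121),.2,98),(*bed(-28,121),.064,98))
E
```

```text
at [0.4881 0.1391 0.2796] F [0.7 0.2 0.5] t 1.9 w 0.6 psi 98.2
[0.2156, 0.0092, 0.0796] [0.0, 0.0, 0.2]
[0.2156, 0.0091, 0.2156] [0.0, 0.0, 0.2]
```

{"op": "arm_command", "data": {
  "commands": [0.216,0.009,0.05,0,0,0.2,0.6,0.216,0.009,0.05,0,0,0.2,0.6,0.216,0.009,0.05,0,0,0.2,0.6,0.216,0.009,0.05,0,0,0.2,0.6,0.216,0.009,0.05,0,0,0.2,0.6,0.216,0.009,0.08,0,0,0.2,0.6,0.216,0.009,0.08,0,0,0.2,0.6,0.216,0.009,0.08,0,0,0.2,0.6]
}}

```text
t: 2.7
eef_pos: [0.4675, 0.3516, 0.1992]
tool_rot: [0.0, 0.658, 0.753, -0.001]
contact_force: [-0.2, -0.9, 0.6]
gripper_width: 0.601
grasp_force: 0.0
```

```bash
python3 - <<'E'
from h import *
go((*bed(-28,121),.2,98),(*bed(-28,121),.064,98))
r=read_camera("top");cv2.imwrite("pics/a.png",cv2.resize(r["img"][130:330,60:330],None,fx=2.5,fy=2.5,interpolation=cv2.INTER_CUBIC)[:,:,::-1])
E
```

```text
at [0.4675 0.3516 0.1992] F [-0.2 -0.9  0.6] t 2.7 w 0.601 psi 97.8
[0.0022, -0.0008, -0.0008] [-0.1, 0.1, -0.2]
[0.0024, -0.0006, 0.1352] [-0.1, 0.1, -0.2]
```

View pics/a.png

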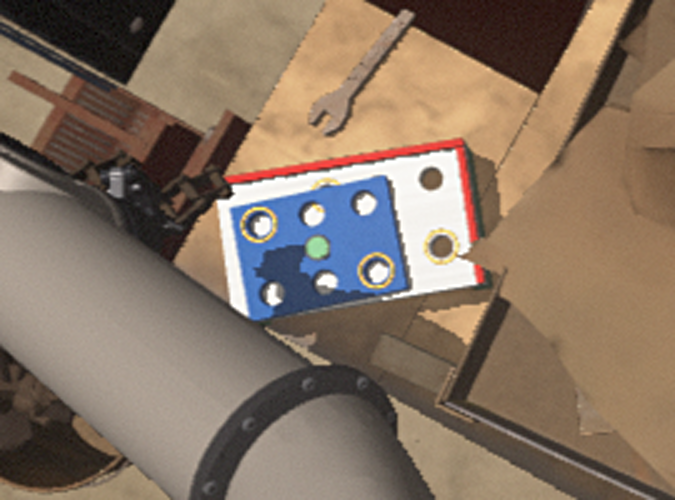

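The arm stands clear of the cover, with the gripper just past its +y edge near the chain (crop about (130,190)). I'll go down in small steps and watch the force.

{"op": "arm_command", "data": {
  "commands": [0.002,-0.001,0.03,0,0,-0.2,0.6,0.002,-0.001,0.06,0,0,-0.2,0.6,0.002,-0.001,0.08,0,0,-0.2,0.6,0.002,-0.001,0.09,0,0,-0.2,0.6,0.002,-0.001,0.1,0,0,-0.2,0.6]
}}

```text
t: 3.25
eef_pos: [0.4673, 0.3544, 0.1001]
tool_rot: [0.0, 0.656, 0.754, 0.001]
contact_force: [0.7, 0.9, -0.3]
gripper_width: 0.599
grasp_force: 0.0
```

{"op": "arm_command", "data": {
  "commands": [0,0,0.01,0,0,0,0.6,0,0,0.02,0,0,0,0.6,0,0,0.028,0,0,0,0.6,0,0,0.034,0,0,0,0.6,0,0,0.034,0,0,0,0.6]
}}

```text
t: 3.75
eef_pos: [0.4658, 0.354, 0.0645]
tool_rot: [-0.0, 0.656, 0.755, -0.001]
contact_force: [0.4, 0.6, -0.1]
gripper_width: 0.599
grasp_force: 0.0
```

```bash
python3 - <<'E'
from h import *
go((*bed(-28,53),.064,98),(*bed(-28,49),.064,98))
E
```

```text
at [0.4658 0.354  0.0645] F [ 0.4  0.6 -0.1] t 3.75 w 0.599 psi 98.0
[-0.0684, 0.0006, 0.0005] [-0.1, 0.0, 0.0]
[-0.0724, 0.0006, 0.0005] [-0.1, 0.0, 0.0]
```

{"op": "arm_command", "data": {
  "commands": [-0.008,0.001,0,0,0,0,0.6,-0.016,0.001,0,0,0,0,0.6,-0.024,0.001,0,0,0,0,0.6,-0.032,0.001,0,0,0,0,0.6,-0.04,0.001,0,0,0,0,0.6,-0.048,0.001,0,0,0,0,0.6,-0.056,0.001,0,0,0,0,0.6,-0.06,0.001,0,0,0,0,0.6]
}}

```text
t: 4.55
eef_pos: [0.476, 0.2944, 0.0656]
tool_rot: [0.0, 0.656, 0.755, 0.0]
contact_force: [-0.8, 4.9, 1.3]
gripper_width: 0.597
grasp_force: 2.2
```

{"op": "arm_command", "data": {
  "commands": [-0.003,0,0,0,0,0,0.6,-0.006,0,0,0,0,0,0.6,-0.008,0,0,0,0,0,0.6,-0.008,0,0,0,0,0,0.6]
}}

```text
t: 4.95
eef_pos: [0.4768, 0.2872, 0.0655]
tool_rot: [0.0, 0.656, 0.755, 0.0]
contact_force: [-0.7, 4.0, 3.4]
gripper_width: 0.601
grasp_force: 2.0
```

```bash
python3 - <<'E'
from h import *
go((*bed(-28,49),.064,98))
E
```

```text
at [0.4768 0.2872 0.0655] F [-0.7  4.   3.4] t 4.95 w 0.601 psi 98.0
[-0.0047, -0.001, 0.0015] [0.0, -0.0, 0.0]
```

{"op": "arm_command", "data": {
  "commands": [-0.002,-0.001,0,0,0,0,0.6,-0.004,-0.001,0,0,0,0,0.6,-0.006,-0.001,0,0,0,0,0.6,-0.006,-0.001,0,0,0,0,0.6]
}}

```text
t: 5.35
eef_pos: [0.4767, 0.284, 0.0657]
tool_rot: [-0.001, 0.655, 0.755, 0.002]
contact_force: [0.8, 11.6, -1.9]
gripper_width: 0.601
grasp_force: 5.4
```

```bash
cat >> h.py <<'E'
def cover(r):
    hsv=cv2.cvtColor(r["img"],cv2.COLOR_RGB2HSV);m=cv2.inRange(hsv,(100,120,60),(125,255,255))
    k=np.zeros_like(m);k[180:275,130:275]=m[180:275,130:275];k=cv2.morphologyEx(k,cv2.MORPH_OPEN,np.ones((3,3)))
    c=max(cv2.findContours(k,0,2)[0],key=cv2.contourArea);q=cv2.minAreaRect((ray(r,c[:,0],.074)*1000).astype(np.float32))
    d=np.array(q[0])/1e3-BO;cs,sn=np.cos(BY),np.sin(BY)
    print("cover in bed frame mm",np.round([1e3*(cs*d[0]+sn*d[1]),1e3*(-sn*d[0]+cs*d[1])],1),"size",np.round(q[1],1),"ang",round(q[2],1))
E
python3 - <<'E'
from h import *
go((*bed(-28,49),.064,98))
r=read_camera("top");cover(r)
E
```

```text
at [0.4767 0.284  0.0657] F [ 0.8 11.6 -1.9] t 5.35 w 0.601 psi 98.1
[-0.0015, -0.0004, 0.0017] [0.1, -0.3, 0.1]
cover in bed frame mm [ -4.9 -47.9] size [ 87.3 125.9] ang 7.7
```

```bash
python3 - <<'E'
from h import *
go((*bed(-28,56),.066,98),(*bed(-28,56),.12,98),(*bed(-94,-37),.12,98))
r=read_camera("top");print(ray(r,[[224,272]],.038))
E
```

```text
at [0.4766 0.284  0.0657] F [ 1.  10.5 -2.4] t 5.4 w 0.602 psi 98.1
[0.0055, -0.0004, -0.0003] [0.1, -0.3, 0.1]
[0.0058, -0.0003, -0.0543] [0.1, -0.3, 0.1]
[-0.0871, -0.0664, -0.0549] [0.1, -0.3, 0.1]
[[0.39178055 0.18408819]]
```

{"op": "arm_command", "data": {
  "commands": [0.006,0,0,0,0,0,0.6,0.006,0,-0.054,0,0,0,0.3,-0.087,-0.066,-0.055,0,0,0,0,-0.087,-0.066,-0.055,0,0,0,0,-0.087,-0.066,-0.055,0,0,0,0,-0.087,-0.066,-0.055,0,0,0,0]
}}

```text
t: 6.05
eef_pos: [0.4218, 0.1811, 0.1196]
tool_rot: [0.001, 0.658, 0.753, -0.003]
contact_force: [0.1, -0.3, 0.1]
gripper_width: 0.002
grasp_force: 0.0
```

```bash
python3 - <<'E'
from h import *
go((*bed(-94,-37),.067,98),(*bed(-64,-37),.067,98))
r=read_camera("top");cover(r)
E
```

```text
at [0.4218 0.1811 0.1196] F [ 0.1 -0.3  0.1] t 6.05 w 0.002 psi 97.8
[0.007, 0.0024, 0.0525] [-0.2, 0.3, -0.2]
[0.0071, 0.0324, 0.0524] [-0.2, 0.3, -0.2]
cover in bed frame mm [-16.  -55.2] size [109.4 111.1] ang 7.9
```

{"op": "arm_command", "data": {
  "commands": [0.007,0.002,0.025,0,0,0,0,0.007,0.002,0.045,0,0,0,0,0.007,0.002,0.0525,0,0,0,0,0.007,0.009,0.0525,0,0,0,0,0.007,0.016,0.0525,0,0,0,0,0.007,0.022,0.0525,0,0,0,0,0.007,0.027,0.0525,0,0,0,0,0.007,0.03,0.0525,0,0,0,0]
}}

```text
t: 6.9
eef_pos: [0.4513, 0.1972, 0.0683]
tool_rot: [-0.001, 0.656, 0.755, -0.001]
contact_force: [-6.9, 0.3, 3.7]
gripper_width: 0.002
grasp_force: 3.5
```

```bash
python3 - <<'E'
from h import *
go((*bed(-62,-37),.067,98))
r=read_camera("top");cover(r)
E
```

```text
at [0.4513 0.1972 0.0683] F [-6.9  0.3  3.7] t 6.9 w 0.002 psi 98.0
[-0.0051, 0.0028, 0.0013] [-0.1, 0.0, 0.0]
cover in bed frame mm [  9.7 -55.1] size [ 78.7 111.9] ang 8.1
```

{"op": "arm_command", "data": {
  "commands": [-0.003,0.004,0.001,0,0,0,0,-0.003,0.007,0.001,0,0,0,0,-0.003,0.01,0.001,0,0,0,0,-0.003,0.012,0.001,0,0,0,0,-0.003,0.014,0.001,0,0,0,0,-0.003,0.014,0.001,0,0,0,0]
}}

```text
t: 7.55
eef_pos: [0.4628, 0.1973, 0.0676]
tool_rot: [-0.002, 0.655, 0.755, -0.002]
contact_force: [-15.4, 3.2, 13.4]
gripper_width: -0.001
grasp_force: 10.3
```

```bash
python3 - <<'E'
from h import *
go((*bed(-52,-37),.067,98))
r=read_camera("top");cover(r)
E
```

```text
at [0.4628 0.1973 0.0676] F [-15.4   3.2  13.4] t 7.55 w -0.001 psi 98.1
[-0.0036, 0.0013, 0.0006] [-0.3, -0.0, 0.1]
cover in bed frame mm [ 21.7 -55.7] size [ 78.1 110.7] ang 7.9
```

```bash
python3 - <<'E'
from h import *
go((*bed(-70,-37),.067,98),(*bed(-70,-37),.2,98),(.5014,-.3703,.2,63.6))
E
```

```text
at [0.4629 0.1973 0.0676] F [-14.9   1.6  13.3] t 7.6 w 0.002 psi 98.1
[-0.0035, -0.0167, 0.0006] [-0.3, -0.0, 0.1]
[-0.0035, -0.0174, -0.1324] [-0.3, -0.0, 0.1]
[-0.5673, -0.0428, -0.1324] [-0.3, 0.1, 34.5]
```

{"op": "arm_command", "data": {
  "commands": [-0.001,-0.017,0,0,0,0,0,-0.001,-0.017,-0.05,0,0,0,0,-0.001,-0.017,-0.1,0,0,0,0,-0.001,-0.017,-0.132,0,0,0,0.3,-0.567,-0.043,-0.132,0,0,34.5,0.6,-0.567,-0.043,-0.132,0,0,34.5,0.6,-0.567,-0.043,-0.132,0,0,34.5,0.6,-0.567,-0.043,-0.132,0,0,34.5,0.6]
}}

```text
t: 8.4
eef_pos: [0.4693, -0.0088, 0.2003]
tool_rot: [0.001, 0.851, 0.525, 0.001]
contact_force: [0.6, 0.0, 0.7]
gripper_width: 0.6
grasp_force: 0.0
```

```bash
python3 - <<'E'
from h import *
go((.5014,-.3703,.2,63.6))
E
```

```text
at [ 0.4693 -0.0088  0.2003] F [0.6 0.  0.7] t 8.4 w 0.6 psi 63.3
[-0.3085, 0.1912, 0.0006] [0.2, -0.1, -0.3]
```

{"op": "arm_command", "data": {
  "commands": [-0.3085,0.191,0,0,0,-0.3,0.6,-0.3085,0.191,0,0,0,-0.3,0.6,-0.3085,0.191,0,0,0,-0.3,0.6,-0.3085,0.191,0,0,0,-0.3,0.6,-0.3085,0.191,0,0,0,-0.3,0.6,-0.3085,0.191,0,0,0,-0.3,0.6,-0.3085,0.191,0,0,0,-0.3,0.6,-0.3085,0.191,0,0,0,-0.3,0.6]
}}

```text
t: 9.2
eef_pos: [0.5013, -0.3758, 0.1996]
tool_rot: [0.002, 0.851, 0.526, -0.001]
contact_force: [-0.6, -1.2, -0.3]
gripper_width: 0.601
grasp_force: 0.0
```

```bash
python3 - <<'E'
from h import *
go((.5014,-.3703,.083,63.6))
r=read_camera("top");cover(r)
E
```

```text
at [ 0.5013 -0.3758  0.1996] F [-0.6 -1.2 -0.3] t 9.2 w 0.601 psi 63.5
[0.0054, -0.0027, 0.1166] [0.2, 0.2, -0.1]
cover in bed frame mm [  6.1 -37.7] size [108.8 146.7] ang 8.1
```

{"op": "arm_command", "data": {
  "commands": [0,0,0.05,0,0,0,0.6,0,0,0.05,0,0,0,0.6,0,0,0.05,0,0,0,0.6,0,0,0.05,0,0,0,0.6]
}}

```text
t: 9.65
eef_pos: [0.5039, -0.3674, 0.151]
tool_rot: [0.001, 0.848, 0.53, 0.001]
contact_force: [-0.2, 0.4, 0.1]
gripper_width: 0.6
grasp_force: 0.0
```

```bash
python3 - <<'E'
from h import *
go((.5014,-.3703,.083,63.6))
E
```

```text
at [ 0.5039 -0.3674  0.151 ] F [-0.2  0.4  0.1] t 9.65 w 0.6 psi 64.0
[-0.0037, -0.0011, 0.068] [0.1, -0.0, 0.4]
```

{"op": "arm_command", "data": {
  "commands": [-0.0037,-0.001,0.02,0,0,0.4,0.6,-0.0037,-0.001,0.04,0,0,0.4,0.6,-0.0037,-0.001,0.06,0,0,0.4,0.6,-0.0037,-0.001,0.068,0,0,0.4,0.6,-0.0037,-0.001,0.068,0,0,0.4,0.6,-0.0037,-0.001,0.068,0,0,0.4,0.6]
}}

```text
t: 10.25
eef_pos: [0.501, -0.3711, 0.0824]
tool_rot: [0.001, 0.85, 0.527, 0.0]
contact_force: [0.6, 0.5, -0.7]
gripper_width: 0.603
grasp_force: 0.0
```

{"op": "arm_command", "data": {
  "commands": [0,0,0,0,0,0,0.2,0,0,0,0,0,0,0.15,0,0,0,0,0,0,0.15,0,0,0,0,0,0,0.15,0,0,0,0,0,0,0.15],
  "force": 60
}}

```text
t: 10.75
eef_pos: [0.5008, -0.3713, 0.0823]
tool_rot: [0.001, 0.85, 0.526, 0.0]
contact_force: [-0.6, 0.3, 5.8]
gripper_width: 0.288
grasp_force: 58.7
```

```bash
python3 - <<'E'
from h import *
go((.5014,-.3703,.25,63.6))
E
```

```text
at [ 0.5008 -0.3713  0.0823] F [-0.6  0.3  5.8] t 10.75 w 0.288 psi 63.5
[0.0011, 0.0005, -0.1677] [0.1, 0.0, -0.1]
```

{"op": "arm_command", "data": {
  "commands": [0,0,-0.04,0,0,0,0.15,0,0,-0.09,0,0,0,0.15,0,0,-0.14,0,0,0,0.15,0,0,-0.18,0,0,0,0.15,0,0,-0.18,0,0,0,0.15]
}}

```text
t: 11.25
eef_pos: [0.5029, -0.3723, 0.2679]
tool_rot: [0.005, 0.85, 0.526, 0.002]
contact_force: [0.9, 0.7, -1.9]
gripper_width: 0.282
grasp_force: 62.9
```

```bash
python3 - <<'E'
from h import *
go((*bed(-29,-84),.26,98))
E
```

```text
at [ 0.5029 -0.3723  0.2679] F [ 0.9  0.7 -1.9] t 11.25 w 0.282 psi 63.5
[0.4641, -0.2412, 0.0045] [0.6, 0.3, -34.5]
```

{"op": "arm_command", "data": {
  "commands": [0.464,-0.241,0.004,0,0,-34.5,0.15,0.464,-0.241,0.004,0,0,-34.5,0.15,0.464,-0.241,0.004,0,0,-34.5,0.15,0.464,-0.241,0.004,0,0,-34.5,0.15,0.464,-0.241,0.004,0,0,-34.5,0.15,0.464,-0.241,0.004,0,0,-34.5,0.15,0.464,-0.241,0.004,0,0,-34.5,0.15,0.464,-0.241,0.004,0,0,-34.5,0.15]
}}

```text
t: 12.05
eef_pos: [0.4919, 0.0308, 0.257]
tool_rot: [-0.0, 0.656, 0.755, -0.001]
contact_force: [0.3, 0.1, -3.3]
gripper_width: 0.285
grasp_force: 62.7
```

{"op": "arm_command", "data": {
  "commands": [0.12,-0.08,0,0,0,0,0.15,0.12,-0.08,0,0,0,0,0.15,0.12,-0.08,0,0,0,0,0.15,0.12,-0.08,0,0,0,0,0.15]
}}

```text
t: 12.45
eef_pos: [0.3927, 0.1409, 0.2572]
tool_rot: [-0.0, 0.652, 0.758, -0.001]
contact_force: [0.8, -0.7, -1.9]
gripper_width: 0.289
grasp_force: 62.8
```

```bash
python3 - <<'E'
from h import *
go((*bed(-29,-84),.26,98))
E
```

```text
at [0.3927 0.1409 0.2572] F [ 0.8 -0.7 -1.9] t 12.45 w 0.289 psi 98.5
[-0.0055, 0.1016, -0.003] [-0.1, 0.0, 0.5]
```

{"op": "arm_command", "data": {
  "commands": [-0.0055,0.1016,0.02,0,0,0.5,0.15,-0.0055,0.1016,0.04,0,0,0.5,0.15,-0.0055,0.1016,0.06,0,0,0.5,0.15,-0.0055,0.1016,0.06,0,0,0.5,0.15,-0.0055,0.1016,0.06,0,0,0.5,0.15,-0.0055,0.1016,0.06,0,0,0.5,0.15]
}}

```text
t: 13.05
eef_pos: [0.4981, 0.1457, 0.1986]
tool_rot: [0.0, 0.659, 0.752, 0.0]
contact_force: [-0.0, 0.4, -0.9]
gripper_width: 0.283
grasp_force: 62.8
```

```bash
python3 - <<'E'
from h import *
go((*bed(-29,-84),.15,98))
r=read_camera("top");cover(r)
s=read_camera("side");cv2.imwrite("pics/b.png",np.hstack([cv2.resize(r["img"][170:290,130:280],(640,512)),]).astype(np.uint8)[:,:,::-1])
E
```

```text
at [0.4981 0.1457 0.1986] F [-0.   0.4 -0.9] t 13.05 w 0.283 psi 97.6
[0.0054, -0.0035, 0.0486] [0.0, 0.0, -0.4]
cover in bed frame mm [ 29.9 -96.7] size [61.5 29.1] ang 8.8
```

View pics/b.png

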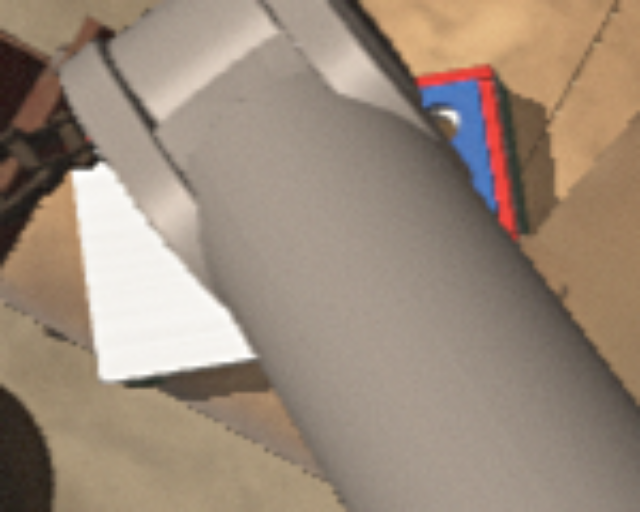

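The picture shows the arm over the bed; the corner of the cover is snug against both red strips at (490,70)–(515,235). Continuing down with the pin.

{"op": "arm_command", "data": {
  "commands": [0.0054,-0.0035,0.03,0,0,-0.4,0.15,0.0054,-0.0035,0.043,0,0,-0.4,0.15,0.0054,-0.0035,0.043,0,0,-0.4,0.15,0.0054,-0.0035,0.043,0,0,-0.4,0.15]
}}

```text
t: 13.55
eef_pos: [0.4946, 0.1504, 0.1554]
tool_rot: [0.0, 0.657, 0.754, 0.0]
contact_force: [0.0, -0.1, -1.6]
gripper_width: 0.288
grasp_force: 62.8
```

```bash
python3 - <<'E'
from h import *
go((*bed(-29,-84),.13,98))
E
```

```text
at [0.4946 0.1504 0.1554] F [ 0.  -0.1 -1.6] t 13.55 w 0.288 psi 97.9
[0.0003, -0.0006, 0.0254] [0.0, 0.0, -0.1]
```

{"op": "arm_command", "data": {
  "commands": [0.0003,-0.0006,0.008,0,0,0,0.15,0.0003,-0.0006,0.016,0,0,0,0.15,0.0003,-0.0006,0.025,0,0,0,0.15,0.0003,-0.0006,0.033,0,0,0,0.15,0.0003,-0.0006,0.033,0,0,0,0.15]
}}

```text
t: 14.05
eef_pos: [0.4939, 0.1499, 0.1207]
tool_rot: [0.0, 0.657, 0.754, -0.0]
contact_force: [1.8, -1.8, -2.3]
gripper_width: 0.282
grasp_force: 62.8
```

{"op": "arm_command", "data": {
  "commands": [0,0,0.005,0,0,0,0.15,0,0,0.01,0,0,0,0.15,0,0,0.01,0,0,0,0.15]
}}

```text
t: 14.35
eef_pos: [0.4937, 0.1501, 0.1112]
tool_rot: [0.0, 0.657, 0.754, -0.0]
contact_force: [1.0, -1.7, -3.3]
gripper_width: 0.284
grasp_force: 62.8
```

```bash
python3 - <<'E'
from h import *
go((*bed(-29,-84),.086,98))
E
```

```text
at [0.4937 0.1501 0.1112] F [ 1.  -1.7 -3.3] t 14.35 w 0.284 psi 97.9
[0.0005, 0.0003, 0.0252] [-0.0, 0.0, -0.1]
```

{"op": "arm_command", "data": {
  "commands": [0,0,0.004,0,0,0,0.15,0,0,0.008,0,0,0,0.15,0,0,0.012,0,0,0,0.15,0,0,0.012,0,0,0,0.15]
}}

```text
t: 14.75
eef_pos: [0.4933, 0.1505, 0.099]
tool_rot: [-0.0, 0.657, 0.754, -0.0]
contact_force: [2.3, -2.9, -5.4]
gripper_width: 0.29
grasp_force: 62.6
```

{"op": "arm_command", "data": {
  "commands": [0,0,0.004,0,0,0,0.15,0,0,0.008,0,0,0,0.15,0,0,0.008,0,0,0,0.15]
}}

```text
t: 15.05
eef_pos: [0.4935, 0.1505, 0.0911]
tool_rot: [-0.0, 0.656, 0.754, -0.0]
contact_force: [3.3, -3.3, -4.7]
gripper_width: 0.285
grasp_force: 62.6
```

```bash
python3 - <<'E'
from h import *
go((*bed(-29,-84),.086,98))
E
```

```text
at [0.4935 0.1505 0.0911] F [ 3.3 -3.3 -4.7] t 15.05 w 0.285 psi 97.9
[0.0, 0.0005, 0.0051] [-0.0, -0.0, -0.1]
```

{"op": "arm_command", "data": {
  "commands": [0,0,0.003,0,0,0,0.15,0,0,0.005,0,0,0,0.15,0,0,0.006,0,0,0,0.15,0,0,0.006,0,0,0,0.15]
}}

```text
t: 15.45
eef_pos: [0.4938, 0.1505, 0.0866]
tool_rot: [0.0, 0.657, 0.754, -0.0]
contact_force: [-1.7, -5.7, 10.4]
gripper_width: 0.286
grasp_force: 64.0
```

```bash
python3 - <<'E'
from h import *
go((*bed(-29,-84),.086,98))
E
```

```text
at [0.4938 0.1505 0.0866] F [-1.7 -5.7 10.4] t 15.45 w 0.286 psi 97.9
[0.0001, 0.0002, 0.0006] [0.0, 0.1, -0.1]
```

{"op": "arm_command", "data": {
  "commands": [0,0,0.002,0,0,0,0.15,0,0,0.003,0,0,0,0.15,0,0,0.003,0,0,0,0.15]
}}

```text
t: 15.75
eef_pos: [0.494, 0.1504, 0.0863]
tool_rot: [0.002, 0.657, 0.754, -0.001]
contact_force: [-10.7, -11.8, 43.0]
gripper_width: 0.283
grasp_force: 67.6
```

{"op": "arm_command", "data": {
  "commands": [0,0,0.001,0,0,0,0.5,0,0,0.001,0,0,0,0.6,0,0,0.001,0,0,0,0.6]
}}

```text
t: 16.05
eef_pos: [0.4932, 0.1517, 0.0816]
tool_rot: [-0.001, 0.656, 0.755, 0.0]
contact_force: [-0.5, 0.5, -0.3]
gripper_width: 0.6
grasp_force: 0.0
```

```bash
python3 - <<'E'
from h import *
go((*bed(-29,-84),.16,98),(.4037,-.2692,.2,63.6))
E
```

```text
at [0.4932 0.1517 0.0816] F [-0.5  0.5 -0.3] t 16.05 w 0.6 psi 98.0
[-0.0011, 0.0006, -0.0784] [-0.0, -0.1, -0.0]
[-0.4042, -0.1472, -0.1188] [-0.0, -0.1, 34.4]
```

{"op": "arm_command", "data": {
  "commands": [0,0,-0.04,0,0,0,0.6,0,0,-0.08,0,0,0,0.6,0,0,-0.12,0,0,0,0.6,-0.404,-0.147,-0.119,0,0,34.4,0.6,-0.404,-0.147,-0.119,0,0,34.4,0.6,-0.404,-0.147,-0.119,0,0,34.4,0.6,-0.404,-0.147,-0.119,0,0,34.4,0.6,-0.404,-0.147,-0.119,0,0,34.4,0.6]
}}

```text
t: 16.85
eef_pos: [0.4407, -0.095, 0.2011]
tool_rot: [-0.0, 0.851, 0.525, 0.0]
contact_force: [2.3, -0.5, -0.5]
gripper_width: 0.598
grasp_force: 0.0
```

```bash
python3 - <<'E'
from h import *
go((.4037,-.2692,.15,63.6))
E
```

```text
at [ 0.4407 -0.095   0.2011] F [ 2.3 -0.5 -0.5] t 16.85 w 0.598 psi 63.3
[-0.1723, 0.045, 0.051] [0.0, -0.0, -0.3]
```

{"op": "arm_command", "data": {
  "commands": [-0.172,0.045,0,0,0,-0.3,0.6,-0.172,0.045,0,0,0,-0.3,0.6,-0.172,0.045,0,0,0,-0.3,0.6,-0.172,0.045,0.03,0,0,-0.3,0.6,-0.172,0.045,0.05,0,0,-0.3,0.6,-0.172,0.045,0.05,0,0,-0.3,0.6,-0.172,0.045,0.05,0,0,-0.3,0.6]
}}

```text
t: 17.55
eef_pos: [0.4055, -0.2668, 0.1512]
tool_rot: [-0.001, 0.848, 0.529, 0.0]
contact_force: [0.2, 0.9, 0.0]
gripper_width: 0.598
grasp_force: 0.0
```

```bash
python3 - <<'E'
from h import *
go((.4037,-.2692,.083,63.6))
r=read_camera("top");cover(r)
a=rectify(r,.074,.385,.635,.04,.42,.001);cv2.imwrite("pics/c.png",cv2.resize(a,None,fx=2,fy=2)[:,:,::-1])
E
```

```text
at [ 0.4055 -0.2668  0.1512] F [0.2 0.9 0. ] t 17.55 w 0.598 psi 63.9
[-0.003, -0.0005, 0.0681] [-0.1, -0.1, 0.3]
cover in bed frame mm [  4.5 -36.6] size [109.4 147.9] ang 6.5
```

View pics/c.png

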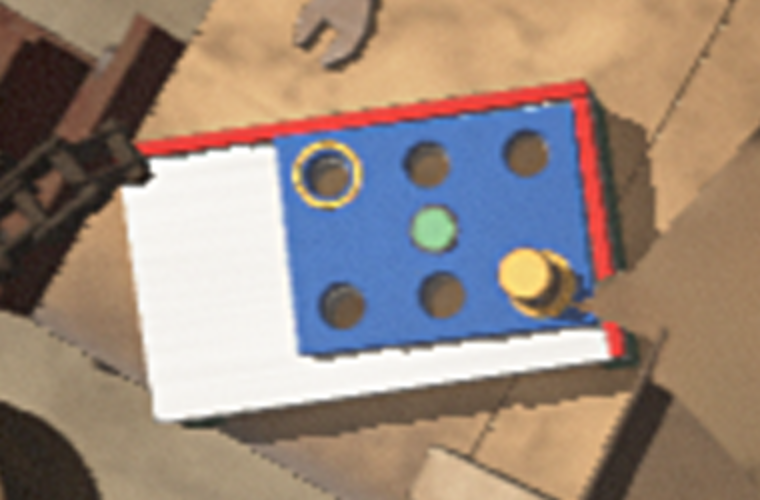

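The drift pin stands home with its collar on the cover at (540,280). The cover is still turned about 1.5° clockwise around it, so the upper-left yellow hole (328,175) is about 3 mm off, which the second pin's taper can take up.

{"op": "arm_command", "data": {
  "commands": [-0.003,-0.0005,0.02,0,0,0.3,0.6,-0.003,-0.0005,0.04,0,0,0.3,0.6,-0.003,-0.0005,0.06,0,0,0.3,0.6,-0.003,-0.0005,0.068,0,0,0.3,0.6,-0.003,-0.0005,0.068,0,0,0.3,0.6,-0.003,-0.0005,0.068,0,0,0.3,0.6]
}}

```text
t: 18.2
eef_pos: [0.4043, -0.2703, 0.0843]
tool_rot: [0.001, 0.85, 0.527, 0.0]
contact_force: [-0.1, 0.1, 0.4]
gripper_width: 0.6
grasp_force: 0.0
```

{"op": "arm_command", "data": {
  "commands": [0,0,0,0,0,0,0.2,0,0,0,0,0,0,0.15,0,0,0,0,0,0,0.15,0,0,0,0,0,0,0.15,0,0,0,0,0,0,0.15],
  "force": 60
}}

```text
t: 18.7
eef_pos: [0.404, -0.2707, 0.0843]
tool_rot: [0.001, 0.85, 0.526, 0.0]
contact_force: [-0.3, -0.0, 6.5]
gripper_width: 0.283
grasp_force: 58.5
```

{"op": "arm_command", "data": {
  "commands": [0,0,-0.04,0,0,0,0.15,0,0,-0.09,0,0,0,0.15,0,0,-0.14,0,0,0,0.15,0,0,-0.18,0,0,0,0.15,0,0,-0.18,0,0,0,0.15]
}}

```text
t: 19.2
eef_pos: [0.4063, -0.2718, 0.2693]
tool_rot: [0.005, 0.85, 0.526, 0.002]
contact_force: [-0.2, -0.5, -1.9]
gripper_width: 0.286
grasp_force: 62.3
```

```bash
python3 - <<'E'
from h import *
go((*bed(37,16),.25,98))
E
```

```text
at [ 0.4063 -0.2718  0.2693] F [-0.2 -0.5 -1.9] t 19.2 w 0.286 psi 63.5
[0.5369, -0.1123, 0.0173] [0.6, 0.3, -34.5]
```

{"op": "arm_command", "data": {
  "commands": [0.537,-0.112,0.01,0,0,-34.5,0.15,0.537,-0.112,0.01,0,0,-34.5,0.15,0.537,-0.112,0.01,0,0,-34.5,0.15,0.537,-0.112,0.01,0,0,-34.5,0.15,0.537,-0.112,0.01,0,0,-34.5,0.15,0.537,-0.112,0.01,0,0,-34.5,0.15,0.537,-0.112,0.01,0,0,-34.5,0.15,0.537,-0.112,0.01,0,0,-34.5,0.15]
}}

```text
t: 20.0
eef_pos: [0.5043, 0.118, 0.2551]
tool_rot: [-0.0, 0.656, 0.755, -0.001]
contact_force: [1.3, -0.8, -1.2]
gripper_width: 0.279
grasp_force: 62.2
```

```bash
python3 - <<'E'
from h import *
go((*bed(37,16),.18,98))
E
```

```text
at [0.5043 0.118  0.2551] F [ 1.3 -0.8 -1.2] t 20.0 w 0.279 psi 98.0
[0.1338, 0.0604, 0.0749] [-0.1, 0.0, 0.0]
```

{"op": "arm_command", "data": {
  "commands": [0.134,0.06,0,0,0,0,0.15,0.134,0.06,0,0,0,0,0.15,0.134,0.06,0,0,0,0,0.15,0.134,0.06,0.04,0,0,0,0.15,0.134,0.06,0.075,0,0,0,0.15,0.134,0.06,0.075,0,0,0,0.15,0.134,0.06,0.075,0,0,0,0.15]
}}

```text
t: 20.7
eef_pos: [0.5449, 0.2572, 0.1805]
tool_rot: [-0.001, 0.656, 0.755, -0.001]
contact_force: [-0.4, -0.4, -1.2]
gripper_width: 0.282
grasp_force: 62.2
```

```bash
python3 - <<'E'
from h import *
go((*bed(37,16),.155,98))
E
```

```text
at [0.5449 0.2572 0.1805] F [-0.4 -0.4 -1.2] t 20.7 w 0.282 psi 98.0
[0.0015, 0.0008, 0.0255] [-0.1, 0.0, 0.0]
```

{"op": "arm_command", "data": {
  "commands": [0.0015,0.0008,0.015,0,0,0,0.15,0.0015,0.0008,0.025,0,0,0,0.15,0.0015,0.0008,0.035,0,0,0,0.15,0.0015,0.0008,0.045,0,0,0,0.15,0.0015,0.0008,0.055,0,0,0,0.15,0.0015,0.0008,0.055,0,0,0,0.15]
}}

```text
t: 21.3
eef_pos: [0.5458, 0.2584, 0.1244]
tool_rot: [-0.0, 0.656, 0.755, -0.001]
contact_force: [-0.5, -0.4, -1.5]
gripper_width: 0.285
grasp_force: 62.2
```

```bash
python3 - <<'E'
from h import *
go((*bed(37,16),.089,98))
E
```

```text
at [0.5458 0.2584 0.1244] F [-0.5 -0.4 -1.5] t 21.3 w 0.285 psi 98.0
[0.0005, -0.0002, 0.0354] [-0.1, 0.1, 0.0]
```

{"op": "arm_command", "data": {
  "commands": [0.0005,-0.0002,0.004,0,0,0,0.15,0.0005,-0.0002,0.008,0,0,0,0.15,0.0005,-0.0002,0.012,0,0,0,0.15,0.0005,-0.0002,0.016,0,0,0,0.15,0.0005,-0.0002,0.016,0,0,0,0.15]
}}

```text
t: 21.8
eef_pos: [0.546, 0.2591, 0.1095]
tool_rot: [0.0, 0.656, 0.755, -0.0]
contact_force: [2.4, -1.7, -2.7]
gripper_width: 0.285
grasp_force: 62.2
```

{"op": "arm_command", "data": {
  "commands": [0,0,0.004,0,0,0,0.15,0,0,0.008,0,0,0,0.15,0,0,0.008,0,0,0,0.15]
}}

```text
t: 22.1
eef_pos: [0.5454, 0.2596, 0.1012]
tool_rot: [-0.0, 0.656, 0.755, -0.0]
contact_force: [1.8, -2.1, -3.4]
gripper_width: 0.283
grasp_force: 62.2
```

```bash
python3 - <<'E'
from h import *
go((*bed(37,16),.089,98))
E
```

```text
at [0.5454 0.2596 0.1012] F [ 1.8 -2.1 -3.4] t 22.1 w 0.283 psi 98.0
[-0.0008, -0.0, 0.0122] [-0.0, -0.0, 0.0]
```

{"op": "arm_command", "data": {
  "commands": [0,0,0.004,0,0,0,0.15,0,0,0.008,0,0,0,0.15,0,0,0.011,0,0,0,0.15,0,0,0.011,0,0,0,0.15]
}}

```text
t: 22.5
eef_pos: [0.5454, 0.2597, 0.0902]
tool_rot: [-0.0, 0.656, 0.755, -0.0]
contact_force: [2.6, -3.2, -3.3]
gripper_width: 0.287
grasp_force: 62.0
```

{"op": "arm_command", "data": {
  "commands": [0,0,0.002,0,0,0,0.15,0,0,0.003,0,0,0,0.15,0,0,0.003,0,0,0,0.15]
}}

```text
t: 22.8
eef_pos: [0.5456, 0.2597, 0.0885]
tool_rot: [0.0, 0.656, 0.755, -0.0]
contact_force: [0.6, -4.6, 4.6]
gripper_width: 0.282
grasp_force: 62.8
```

{"op": "arm_command", "data": {
  "commands": [0,0,0.002,0,0,0,0.15,0,0,0.003,0,0,0,0.15,0,0,0.003,0,0,0,0.15]
}}

```text
t: 23.1
eef_pos: [0.5457, 0.2598, 0.0883]
tool_rot: [0.001, 0.656, 0.755, -0.0]
contact_force: [-7.5, -9.8, 28.3]
gripper_width: 0.28
grasp_force: 65.6
```

{"op": "arm_command", "data": {
  "commands": [0,0,0.001,0,0,0,0.5,0,0,0,0,0,0,0.6,0,0,0,0,0,0,0.6,0,0,-0.05,0,0,0,0.6,0,0,-0.1,0,0,0,0.6,0,0,-0.11,0,0,0,0.6]
}}

```text
t: 23.7
eef_pos: [0.5477, 0.2626, 0.2005]
tool_rot: [0.001, 0.656, 0.755, 0.004]
contact_force: [0.1, 0.5, 0.2]
gripper_width: 0.601
grasp_force: 0.0
```

```bash
python3 - <<'E'
from h import *
go((.4616,-.2988,.2,63.6))
E
```

```text
at [0.5477 0.2626 0.2005] F [0.1 0.5 0.2] t 23.7 w 0.601 psi 98.1
[-0.5437, -0.1641, -0.003] [0.4, -0.4, 34.5]
```

{"op": "arm_command", "data": {
  "commands": [-0.544,-0.164,-0.003,0,0,34.5,0.6,-0.544,-0.164,-0.003,0,0,34.5,0.6,-0.544,-0.164,-0.003,0,0,34.5,0.6,-0.544,-0.164,-0.003,0,0,34.5,0.6,-0.544,-0.164,-0.003,0,0,34.5,0.6,-0.544,-0.164,-0.003,0,0,34.5,0.6,-0.544,-0.164,-0.003,0,0,34.5,0.6,-0.544,-0.164,-0.003,0,0,34.5,0.6]
}}

```text
t: 24.5
eef_pos: [0.4841, -0.1372, 0.1966]
tool_rot: [-0.0, 0.85, 0.527, 0.0]
contact_force: [1.0, 0.1, 0.2]
gripper_width: 0.601
grasp_force: 0.0
```

```bash
python3 - <<'E'
from h import *
go((.4616,-.2988,.13,63.6))
E
```

```text
at [ 0.4841 -0.1372  0.1966] F [1.  0.1 0.2] t 24.5 w 0.601 psi 63.6
[-0.1548, 0.0518, 0.0666] [-0.0, -0.0, -0.0]
```

{"op": "arm_command", "data": {
  "commands": [-0.155,0.052,0,0,0,0,0.6,-0.155,0.052,0,0,0,0,0.6,-0.155,0.052,0,0,0,0,0.6,-0.155,0.052,0.04,0,0,0,0.6,-0.155,0.052,0.067,0,0,0,0.6,-0.155,0.052,0.067,0,0,0,0.6,-0.155,0.052,0.067,0,0,0,0.6]
}}

```text
t: 25.2
eef_pos: [0.4626, -0.2966, 0.1299]
tool_rot: [-0.001, 0.85, 0.527, 0.0]
contact_force: [0.5, 0.3, 1.1]
gripper_width: 0.601
grasp_force: 0.0
```

```bash
python3 - <<'E'
from h import *
go((.4615,-.2991,.0755,63.6))
r=read_camera("top");cover(r);hsv=cv2.cvtColor(r["img"],cv2.COLOR_RGB2HSV)
# pin tops (z .118)
m=cv2.inRange(hsv,(15,120,170),(30,255,255));k=np.zeros_like(m);k[185:265,140:265]=m[185:265,140:265]
n,l,s,c=cv2.connectedComponentsWithStats(k)
for i in range(1,n):
    if s[i,4]>25: print("pin top",ray(r,c[i],.118).round(4),s[i,4])
print(bed(-29,-84),bed(37,16))
E
```

```text
at [ 0.4626 -0.2966  0.1299] F [0.5 0.3 1.1] t 25.2 w 0.601 psi 63.6
[-0.0027, 0.0002, 0.0544] [-0.1, -0.1, 0.0]
cover in bed frame mm [  3.6 -35.7] size [109.1 148.2] ang 8.1
pin top [[0.5446 0.2582]] 83
pin top [[0.4929 0.1497]] 102
[0.49397277 0.15058146] [0.54541315 0.25879369]
```

{"op": "arm_command", "data": {
  "commands": [-0.0027,0,0.02,0,0,0,0.6,-0.0027,0,0.04,0,0,0,0.6,-0.0027,0,0.05,0,0,0,0.6,-0.0027,0,0.0545,0,0,0,0.6,-0.0027,0,0.0545,0,0,0,0.6,-0.0027,0,0.0545,0,0,0,0.6]
}}

```text
t: 25.85
eef_pos: [0.462, -0.3002, 0.0765]
tool_rot: [0.001, 0.85, 0.527, 0.0]
contact_force: [0.2, -0.1, 0.2]
gripper_width: 0.605
grasp_force: 0.0
```

{"op": "arm_command", "data": {
  "commands": [0,0,0,0,0,0,0.35,0,0,0,0,0,0,0.25,0,0,0,0,0,0,0.25,0,0,0,0,0,0,0.25,0,0,0,0,0,0,0.25],
  "force": 70
}}

```text
t: 26.35
eef_pos: [0.462, -0.3004, 0.0769]
tool_rot: [0.001, 0.85, 0.526, 0.0]
contact_force: [-1.5, 1.5, 7.6]
gripper_width: 0.334
grasp_force: 68.5
```

{"op": "arm_command", "data": {
  "commands": [0,0,-0.04,0,0,0,0.25,0,0,-0.09,0,0,0,0.25,0,0,-0.14,0,0,0,0.25,0,0,-0.16,0,0,0,0.25,0,0,-0.16,0,0,0,0.25]
}}

```text
t: 26.85
eef_pos: [0.4629, -0.3009, 0.2392]
tool_rot: [0.003, 0.85, 0.526, 0.001]
contact_force: [0.1, -0.3, -2.2]
gripper_width: 0.328
grasp_force: 69.7
```

```bash
python3 - <<'E'
from h import *
go((*bed(37,-34.9),.235,98))
s=read_camera("side");cv2.imwrite("pics/d.png",cv2.resize(s["img"][100:320,330:560],None,fx=2.3,fy=2.3)[:,:,::-1])
E
```

```text
at [ 0.4629 -0.3009  0.2392] F [ 0.1 -0.3 -2.2] t 26.85 w 0.328 psi 63.5
[0.4958, -0.147, 0.0027] [0.4, 0.2, -34.5]
```

View pics/d.png

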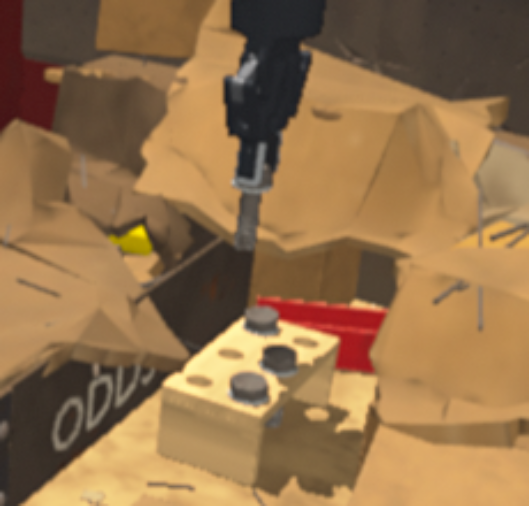

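The bolt hangs straight in the gripper, shank at (245,185–245), and three bolts are left in the rack. Carrying it to the bed.

{"op": "arm_command", "data": {
  "commands": [0.496,-0.147,0,0,0,-34.5,0.25,0.496,-0.147,0,0,0,-34.5,0.25,0.496,-0.147,0,0,0,-34.5,0.25,0.496,-0.147,0,0,0,-34.5,0.25,0.496,-0.147,0,0,0,-34.5,0.25,0.496,-0.147,0,0,0,-34.5,0.25,0.496,-0.147,0,0,0,-34.5,0.25,0.496,-0.147,0,0,0,-34.5,0.25]
}}

```text
t: 27.7
eef_pos: [0.5289, 0.0952, 0.233]
tool_rot: [-0.001, 0.656, 0.755, -0.002]
contact_force: [0.9, -0.6, -2.2]
gripper_width: 0.33
grasp_force: 69.7
```

```bash
python3 - <<'E'
from h import *
go((*bed(37,-34.9),.16,98))
E
```

```text
at [0.5289 0.0952 0.233 ] F [ 0.9 -0.6 -2.2] t 27.7 w 0.33 psi 98.0
[0.1088, 0.0394, 0.0729] [-0.2, 0.0, 0.0]
```

{"op": "arm_command", "data": {
  "commands": [0.109,0.039,0,0,0,0,0.25,0.109,0.039,0,0,0,0,0.25,0.109,0.039,0,0,0,0,0.25,0.109,0.039,0.04,0,0,0,0.25,0.109,0.039,0.073,0,0,0,0.25,0.109,0.039,0.083,0,0,0,0.25,0.109,0.039,0.083,0,0,0,0.25,0.109,0.039,0.083,0,0,0,0.25]
}}

```text
t: 28.5
eef_pos: [0.5541, 0.2074, 0.1531]
tool_rot: [-0.0, 0.656, 0.755, 0.0]
contact_force: [0.3, 0.4, -2.0]
gripper_width: 0.332
grasp_force: 69.7
```

```bash
python3 - <<'E'
from h import *
go((*bed(37,-34.9),.14,98),(*bed(37,-34.9),.125,98))
E
```

```text
at [0.5541 0.2074 0.1531] F [ 0.3  0.4 -2. ] t 28.5 w 0.332 psi 98.0
[0.0012, -0.0014, 0.0131] [0.0, -0.0, 0.0]
[0.0012, -0.0014, 0.0281] [0.0, -0.0, 0.0]
```

{"op": "arm_command", "data": {
  "commands": [0.0012,-0.0014,0.006,0,0,0,0.25,0.0012,-0.0014,0.013,0,0,0,0.25,0.0012,-0.0014,0.018,0,0,0,0.25,0.0012,-0.0014,0.022,0,0,0,0.25,0.0012,-0.0014,0.022,0,0,0,0.25]
}}

```text
t: 29.0
eef_pos: [0.5518, 0.208, 0.1298]
tool_rot: [-0.0, 0.656, 0.755, -0.001]
contact_force: [0.4, -0.0, -2.2]
gripper_width: 0.327
grasp_force: 69.8
```

```bash
python3 - <<'E'
from h import *
go((*bed(37,-34.9),.12,98))
E
```

```text
at [0.5518 0.208  0.1298] F [ 0.4 -0.  -2.2] t 29.0 w 0.327 psi 98.0
[0.0003, 0.0008, 0.0098] [-0.1, 0.0, 0.0]
```

{"op": "arm_command", "data": {
  "commands": [0.0003,0.0008,0.004,0,0,0,0.25,0.0003,0.0008,0.008,0,0,0,0.25,0.0003,0.0008,0.012,0,0,0,0.25,0.0003,0.0008,0.012,0,0,0,0.25]
}}

```text
t: 29.4
eef_pos: [0.5526, 0.2085, 0.1177]
tool_rot: [-0.0, 0.656, 0.755, -0.0]
contact_force: [-0.8, -0.5, -3.3]
gripper_width: 0.33
grasp_force: 69.8
```

```bash
python3 - <<'E'
from h import *
go((*bed(37,-34.9),.081,98))
E
```

```text
at [0.5526 0.2085 0.1177] F [-0.8 -0.5 -3.3] t 29.4 w 0.33 psi 98.0
[-0.0001, -0.0001, 0.0367] [-0.1, 0.0, 0.0]
```

In the hole, at tip height 0.054. Continuing down.

{"op": "arm_command", "data": {
  "commands": [0,0,0.006,0,0,0,0.25,0,0,0.012,0,0,0,0.25,0,0,0.018,0,0,0,0.25,0,0,0.024,0,0,0,0.25,0,0,0.03,0,0,0,0.25,0,0,0.034,0,0,0,0.25,0,0,0.035,0,0,0,0.25,0,0,0.035,0,0,0,0.25]
}}

```text
t: 30.2
eef_pos: [0.5529, 0.2088, 0.0833]
tool_rot: [-0.0, 0.656, 0.755, 0.0]
contact_force: [-0.9, -0.6, -2.0]
gripper_width: 0.331
grasp_force: 69.8
```

{"op": "arm_command", "data": {
  "commands": [0,0,0.0015,0,0,0,0.25,0,0,0.003,0,0,0,0.25,0,0,0.003,0,0,0,0.25]
}}

```text
t: 30.5
eef_pos: [0.5531, 0.2089, 0.0817]
tool_rot: [0.0, 0.656, 0.755, 0.0]
contact_force: [-4.2, -2.6, 6.4]
gripper_width: 0.336
grasp_force: 70.8
```

{"op": "arm_command", "data": {
  "commands": [0,0,0.0015,0,0,0,0.25,0,0,0.0015,0,0,0,0.25,0,0,0.001,0,0,0,0.45,0,0,0,0,0,0,0.58,0,0,0,0,0,0,0.58,0,0,-0.03,0,0,0,0.58,0,0,-0.07,0,0,0,0.58,0,0,-0.12,0,0,0,0.58]
}}

```text
t: 31.3
eef_pos: [0.5519, 0.2082, 0.2002]
tool_rot: [-0.001, 0.656, 0.755, -0.001]
contact_force: [1.2, -0.2, -0.2]
gripper_width: 0.58
grasp_force: 0.0
```

```bash
python3 - <<'E'
from h import *
go((.4412,-.3399,.2,63.6))
E
```

```text
at [0.5519 0.2082 0.2002] F [ 1.2 -0.2 -0.2] t 31.3 w 0.58 psi 98.0
[-0.5272, -0.1863, 0.001] [-0.2, 0.1, 34.4]
```

{"op": "arm_command", "data": {
  "commands": [-0.527,-0.186,0,0,0,34.4,0.58,-0.527,-0.186,0,0,0,34.4,0.58,-0.527,-0.186,0,0,0,34.4,0.58,-0.527,-0.186,0,0,0,34.4,0.58,-0.527,-0.186,0,0,0,34.4,0.58,-0.527,-0.186,0,0,0,34.4,0.58,-0.527,-0.186,0,0,0,34.4,0.58,-0.527,-0.186,0,0,0,34.4,0.58]
}}

```text
t: 32.1
eef_pos: [0.4733, -0.1853, 0.2008]
tool_rot: [0.0, 0.85, 0.527, 0.0]
contact_force: [1.2, 0.3, 0.4]
gripper_width: 0.577
grasp_force: 0.0
```

```bash
python3 - <<'E'
from h import *
go((.4412,-.3399,.13,63.6))
E
```

```text
at [ 0.4733 -0.1853  0.2008] F [1.2 0.3 0.4] t 32.1 w 0.577 psi 63.7
[-0.1528, 0.0398, 0.0708] [0.1, -0.0, 0.1]
```

{"op": "arm_command", "data": {
  "commands": [-0.153,0.04,0,0,0,0,0.58,-0.153,0.04,0,0,0,0,0.58,-0.153,0.04,0,0,0,0,0.58,-0.153,0.04,0.04,0,0,0,0.58,-0.153,0.04,0.071,0,0,0,0.58,-0.153,0.04,0.071,0,0,0,0.58,-0.153,0.04,0.071,0,0,0,0.58]
}}

```text
t: 32.8
eef_pos: [0.4421, -0.3377, 0.1298]
tool_rot: [-0.0, 0.849, 0.528, 0.0]
contact_force: [0.6, 0.3, -0.1]
gripper_width: 0.581
grasp_force: 0.0
```

```bash
python3 - <<'E'
from h import *
go((.4412,-.3399,.076,63.6))
E
```

```text
at [ 0.4421 -0.3377  0.1298] F [ 0.6  0.3 -0.1] t 32.8 w 0.581 psi 63.7
[-0.0024, 0.0002, 0.0538] [-0.0, -0.0, 0.1]
```

{"op": "arm_command", "data": {
  "commands": [-0.0017,0,0.02,0,0,0,0.58,-0.0017,0,0.04,0,0,0,0.58,-0.0017,0,0.05,0,0,0,0.58,-0.0017,0,0.054,0,0,0,0.58,-0.0017,0,0.054,0,0,0,0.58,-0.0017,0,0.054,0,0,0,0.58]
}}

```text
t: 33.4
eef_pos: [0.4418, -0.34, 0.0767]
tool_rot: [0.001, 0.85, 0.527, 0.0]
contact_force: [0.4, 0.2, 0.1]
gripper_width: 0.578
grasp_force: 0.0
```

{"op": "arm_command", "data": {
  "commands": [0,0,0,0,0,0,0.35,0,0,0,0,0,0,0.25,0,0,0,0,0,0,0.25,0,0,0,0,0,0,0.25,0,0,0,0,0,0,0.25]
}}

```text
t: 33.9
eef_pos: [0.4418, -0.3402, 0.077]
tool_rot: [0.001, 0.85, 0.527, 0.0]
contact_force: [-1.7, 1.9, 7.6]
gripper_width: 0.333
grasp_force: 67.8
```

{"op": "arm_command", "data": {
  "commands": [0,0,-0.04,0,0,0,0.25,0,0,-0.09,0,0,0,0.25,0,0,-0.14,0,0,0,0.25,0,0,-0.16,0,0,0,0.25,0,0,-0.16,0,0,0,0.25]
}}

```text
t: 34.4
eef_pos: [0.4427, -0.3408, 0.2393]
tool_rot: [0.003, 0.85, 0.527, 0.001]
contact_force: [-0.4, -0.3, -3.2]
gripper_width: 0.327
grasp_force: 70.7
```

```bash
python3 - <<'E'
from h import *
go((*bed(37,-84),.235,98))
E
```

```text
at [ 0.4427 -0.3408  0.2393] F [-0.4 -0.3 -3.2] t 34.4 w 0.327 psi 63.6
[0.5003, -0.1179, 0.0028] [0.4, 0.2, -34.4]
```

{"op": "arm_command", "data": {
  "commands": [0.5,-0.118,0,0,0,-34.4,0.25,0.5,-0.118,0,0,0,-34.4,0.25,0.5,-0.118,0,0,0,-34.4,0.25,0.5,-0.118,0,0,0,-34.4,0.25,0.5,-0.118,0,0,0,-34.4,0.25,0.5,-0.118,0,0,0,-34.4,0.25,0.5,-0.118,0,0,0,-34.4,0.25,0.5,-0.118,0,0,0,-34.4,0.25]
}}

```text
t: 35.2
eef_pos: [0.5304, 0.0513, 0.2336]
tool_rot: [-0.001, 0.656, 0.755, -0.001]
contact_force: [0.8, -0.1, -2.4]
gripper_width: 0.325
grasp_force: 70.1
```

```bash
python3 - <<'E'
from h import *
go((*bed(37,-84),.15,98))
E
```

```text
at [0.5304 0.0513 0.2336] F [ 0.8 -0.1 -2.4] t 35.2 w 0.325 psi 98.0
[0.1034, 0.044, 0.0834] [-0.2, 0.0, 0.0]
```

{"op": "arm_command", "data": {
  "commands": [0.104,0.043,0,0,0,0,0.25,0.104,0.043,0,0,0,0,0.25,0.104,0.043,0,0,0,0,0.25,0.104,0.043,0.04,0,0,0,0.25,0.104,0.043,0.073,0,0,0,0.25,0.104,0.043,0.083,0,0,0,0.25,0.104,0.043,0.083,0,0,0,0.25,0.104,0.043,0.083,0,0,0,0.25]
}}

```text
t: 36.0
eef_pos: [0.56, 0.159, 0.1532]
tool_rot: [0.0, 0.656, 0.755, 0.0]
contact_force: [-0.5, 0.3, -1.6]
gripper_width: 0.327
grasp_force: 70.7
```

```bash
python3 - <<'E'
from h import *
go((*bed(37,-84),.13,98))
E
```

```text
at [0.56   0.159  0.1532] F [-0.5  0.3 -1.6] t 36.0 w 0.327 psi 98.0
[0.0009, -0.0006, 0.0232] [0.0, -0.0, 0.0]
```

{"op": "arm_command", "data": {
  "commands": [0.0009,-0.0004,0.006,0,0,0,0.25,0.0009,-0.0004,0.013,0,0,0,0.25,0.0009,-0.0004,0.019,0,0,0,0.25,0.0009,-0.0004,0.025,0,0,0,0.25,0.0009,-0.0004,0.025,0,0,0,0.25]
}}

```text
t: 36.5
eef_pos: [0.5586, 0.1596, 0.1269]
tool_rot: [-0.0, 0.656, 0.755, -0.0]
contact_force: [0.1, 0.3, -2.3]
gripper_width: 0.324
grasp_force: 70.6
```

```bash
python3 - <<'E'
from h import *
go((*bed(37,-84),.082,98))
E
```

```text
at [0.5586 0.1596 0.1269] F [ 0.1  0.3 -2.3] t 36.5 w 0.324 psi 98.1
[0.0, 0.0008, 0.0449] [-0.0, 0.0, 0.1]
```

{"op": "arm_command", "data": {
  "commands": [0,0.0008,0.004,0,0,0,0.25,0,0.0008,0.008,0,0,0,0.25,0,0.0008,0.012,0,0,0,0.25,0,0.0008,0.012,0,0,0,0.25]
}}

```text
t: 36.9
eef_pos: [0.5594, 0.1597, 0.1146]
tool_rot: [-0.0, 0.656, 0.755, -0.0]
contact_force: [-1.7, 1.1, -3.9]
gripper_width: 0.329
grasp_force: 70.4
```

{"op": "arm_command", "data": {
  "commands": [0,0,0.006,0,0,0,0.25,0,0,0.012,0,0,0,0.25,0,0,0.018,0,0,0,0.25,0,0,0.022,0,0,0,0.25,0,0,0.022,0,0,0,0.25]
}}

```text
t: 37.4
eef_pos: [0.5596, 0.1597, 0.0927]
tool_rot: [-0.0, 0.656, 0.755, -0.0]
contact_force: [-1.8, 2.2, -3.2]
gripper_width: 0.332
grasp_force: 70.4
```

```bash
python3 - <<'E'
from h import *
go((*bed(37,-84),.081,98))
E
```

```text
at [0.5596 0.1597 0.0927] F [-1.8  2.2 -3.2] t 37.4 w 0.332 psi 98.0
[0.0001, -0.0003, 0.0117] [-0.0, 0.0, 0.0]
```

{"op": "arm_command", "data": {
  "commands": [0,0,0.005,0,0,0,0.25,0,0,0.009,0,0,0,0.25,0,0,0.012,0,0,0,0.25,0,0,0.013,0,0,0,0.25,0,0,0.013,0,0,0,0.25]
}}

```text
t: 37.9
eef_pos: [0.56, 0.16, 0.0816]
tool_rot: [0.0, 0.656, 0.755, -0.0]
contact_force: [-5.7, 0.1, 10.6]
gripper_width: 0.326
grasp_force: 71.7
```

{"op": "arm_command", "data": {
  "commands": [0,0,0.001,0,0,0,0.25,0,0,0.001,0,0,0,0.25,0,0,0.001,0,0,0,0.45,0,0,0,0,0,0,0.58,0,0,0,0,0,0,0.58,0,0,-0.03,0,0,0,0.58,0,0,-0.07,0,0,0,0.58,0,0,-0.12,0,0,0,0.58]
}}

```text
t: 38.7
eef_pos: [0.559, 0.1589, 0.2002]
tool_rot: [-0.001, 0.656, 0.755, -0.001]
contact_force: [1.1, -1.0, -0.2]
gripper_width: 0.58
grasp_force: 0.0
```

```bash
python3 - <<'E'
from h import *
go((.5202,-.3284,.2,63.6))
E
```

```text
at [0.559  0.1589 0.2002] F [ 1.1 -1.  -0.2] t 38.7 w 0.58 psi 98.0
[-0.4772, -0.1065, 0.0008] [-0.2, 0.1, 34.4]
```

Home. On to the third bolt (A).

{"op": "arm_command", "data": {
  "commands": [-0.477,-0.107,0,0,0,34.4,0.58,-0.477,-0.107,0,0,0,34.4,0.58,-0.477,-0.107,0,0,0,34.4,0.58,-0.477,-0.107,0,0,0,34.4,0.58,-0.477,-0.107,0,0,0,34.4,0.58,-0.477,-0.107,0,0,0,34.4,0.58,-0.477,-0.107,0,0,0,34.4,0.58,-0.477,-0.107,0,0,0,34.4,0.58]
}}

```text
t: 39.5
eef_pos: [0.5273, -0.2414, 0.2006]
tool_rot: [0.0, 0.85, 0.527, 0.0]
contact_force: [0.8, -0.1, -0.6]
gripper_width: 0.579
grasp_force: 0.0
```

```bash
python3 - <<'E'
from h import *
go((.5202,-.3284,.13,63.6))
E
```

```text
at [ 0.5273 -0.2414  0.2006] F [ 0.8 -0.1 -0.6] t 39.5 w 0.579 psi 63.6
[-0.0811, 0.0323, 0.0707] [0.0, 0.0, 0.0]
```

{"op": "arm_command", "data": {
  "commands": [-0.082,0.032,0,0,0,0,0.58,-0.082,0.032,0,0,0,0,0.58,-0.082,0.032,0.04,0,0,0,0.58,-0.082,0.032,0.071,0,0,0,0.58,-0.082,0.032,0.071,0,0,0,0.58,-0.082,0.032,0.071,0,0,0,0.58]
}}

```text
t: 40.1
eef_pos: [0.5201, -0.3265, 0.1297]
tool_rot: [-0.0, 0.85, 0.527, -0.0]
contact_force: [-0.1, 0.2, 1.0]
gripper_width: 0.58
grasp_force: 0.0
```

```bash
python3 - <<'E'
from h import *
go((.5202,-.3284,.076,63.6))
r=read_camera("top");cover(r)
E
```

```text
at [ 0.5201 -0.3265  0.1297] F [-0.1  0.2  1. ] t 40.1 w 0.58 psi 63.7
[-0.0017, 0.001, 0.0537] [-0.0, -0.0, 0.1]
cover in bed frame mm [  3.5 -35.6] size [109.3 148. ] ang 8.3
```

{"op": "arm_command", "data": {
  "commands": [-0.001,0.001,0.02,0,0,0,0.58,-0.001,0.001,0.04,0,0,0,0.58,-0.001,0.001,0.05,0,0,0,0.58,-0.001,0.001,0.054,0,0,0,0.58,-0.001,0.001,0.054,0,0,0,0.58,-0.001,0.001,0.054,0,0,0,0.58]
}}

```text
t: 40.75
eef_pos: [0.5212, -0.3282, 0.0767]
tool_rot: [0.001, 0.85, 0.527, 0.0]
contact_force: [-0.0, -0.4, -0.9]
gripper_width: 0.579
grasp_force: 0.0
```

{"op": "arm_command", "data": {
  "commands": [0,0,0,0,0,0,0.35,0,0,0,0,0,0,0.25,0,0,0,0,0,0,0.25,0,0,0,0,0,0,0.25,0,0,0,0,0,0,0.25]
}}

```text
t: 41.25
eef_pos: [0.5213, -0.3283, 0.0771]
tool_rot: [0.001, 0.85, 0.527, 0.0]
contact_force: [-1.1, 0.6, 6.5]
gripper_width: 0.332
grasp_force: 68.1
```

{"op": "arm_command", "data": {
  "commands": [0,0,-0.04,0,0,0,0.25,0,0,-0.09,0,0,0,0.25,0,0,-0.14,0,0,0,0.25,0,0,-0.16,0,0,0,0.25,0,0,-0.16,0,0,0,0.25]
}}

```text
t: 41.75
eef_pos: [0.5223, -0.3287, 0.2396]
tool_rot: [0.003, 0.85, 0.527, 0.002]
contact_force: [-0.5, -0.2, -2.8]
gripper_width: 0.325
grasp_force: 71.2
```

```bash
python3 - <<'E'
from h import *
go((*bed(-29,-34),.235,98))
E
```

```text
at [ 0.5223 -0.3287  0.2396] F [-0.5 -0.2 -2.8] t 41.75 w 0.325 psi 63.6
[0.4581, -0.2665, 0.0024] [0.4, 0.2, -34.4]
```

{"op": "arm_command", "data": {
  "commands": [0.458,-0.267,0,0,0,-34.4,0.25,0.458,-0.267,0,0,0,-34.4,0.25,0.458,-0.267,0,0,0,-34.4,0.25,0.458,-0.267,0,0,0,-34.4,0.25,0.458,-0.267,0,0,0,-34.4,0.25,0.458,-0.267,0,0,0,-34.4,0.25,0.458,-0.267,0,0,0,-34.4,0.25,0.458,-0.267,0,0,0,-34.4,0.25]
}}

```text
t: 42.55
eef_pos: [0.4916, 0.0724, 0.2338]
tool_rot: [-0.001, 0.656, 0.755, -0.001]
contact_force: [0.7, 0.7, -2.8]
gripper_width: 0.331
grasp_force: 71.2
```

```bash
python3 - <<'E'
from h import *
go((*bed(-29,-33.4),.15,98))
E
```

```text
at [0.4916 0.0724 0.2338] F [ 0.7  0.7 -2.8] t 42.55 w 0.331 psi 98.0
[0.1277, 0.0135, 0.0837] [-0.2, 0.0, 0.0]
```

{"op": "arm_command", "data": {
  "commands": [0.128,0.0125,0,0,0,0,0.25,0.128,0.0125,0,0,0,0,0.25,0.128,0.0125,0,0,0,0,0.25,0.128,0.0125,0.03,0,0,0,0.25,0.128,0.0125,0.07,0,0,0,0.25,0.128,0.0125,0.083,0,0,0,0.25,0.128,0.0125,0.083,0,0,0,0.25,0.128,0.0125,0.083,0,0,0,0.25]
}}

```text
t: 43.35
eef_pos: [0.4881, 0.1997, 0.153]
tool_rot: [-0.0, 0.656, 0.755, 0.0]
contact_force: [0.9, 0.1, -1.4]
gripper_width: 0.331
grasp_force: 71.3
```

```bash
python3 - <<'E'
from h import *
go((*bed(-29,-33.4),.13,98))
E
```

```text
at [0.4881 0.1997 0.153 ] F [ 0.9  0.1 -1.4] t 43.35 w 0.331 psi 98.0
[0.0011, -0.001, 0.023] [-0.0, -0.0, 0.0]
```

{"op": "arm_command", "data": {
  "commands": [0.0011,-0.0003,0.006,0,0,0,0.25,0.0011,-0.0003,0.013,0,0,0,0.25,0.0011,-0.0003,0.019,0,0,0,0.25,0.0011,-0.0003,0.025,0,0,0,0.25,0.0011,-0.0003,0.025,0,0,0,0.25]
}}

```text
t: 43.85
eef_pos: [0.4912, 0.2067, 0.1349]
tool_rot: [0.002, 0.655, 0.756, 0.006]
contact_force: [-9.8, 0.1, 48.5]
gripper_width: 0.325
grasp_force: 83.9
```

```bash
python3 - <<'E'
from h import *
go((*bed(-29,-33.4),.082,98))
E
```

```text
at [0.4912 0.2067 0.1349] F [-9.8  0.1 48.5] t 43.85 w 0.325 psi 98.2
[-0.0056, -0.0058, 0.0528] [0.7, -0.3, 0.2]
```

{"op": "arm_command", "data": {
  "commands": [0,0,-0.02,0,0,0,0.25,0,0,-0.04,0,0,0,0.25,0,0,-0.04,0,0,0,0.25,0,0,-0.04,0,0,0,0.25]
}}

```text
t: 44.25
eef_pos: [0.4875, 0.2004, 0.1673]
tool_rot: [0.0, 0.656, 0.755, 0.0]
contact_force: [-1.0, -0.0, -2.8]
gripper_width: 0.329
grasp_force: 77.9
```

```bash
python3 - <<'E'
from h import *
go((*bed(-29,-33.4),.165,98))
s=read_camera("side");r=read_camera("top")
cv2.imwrite("pics/e.png",np.hstack([cv2.resize(s["img"][150:300,100:260],(400,375)),cv2.resize(r["img"][170:290,130:258],(400,375))])[:,:,::-1])
E
```

```text
at [0.4875 0.2004 0.1673] F [-1.  -0.  -2.8] t 44.25 w 0.329 psi 98.0
[0.0004, -0.0006, 0.0023] [0.0, 0.0, 0.0]
```

View pics/e.png

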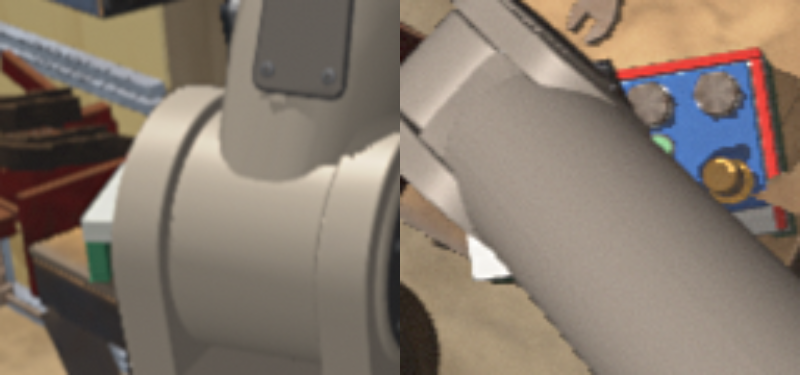

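The arm hides the bolt here. I'll carry it to where the side camera can see whether it tilted in the grip.

{"op": "arm_command", "data": {
  "commands": [0,0,-0.05,0,0,0,0.25,-0.05,-0.03,-0.08,0,0,0,0.25,-0.42,-0.03,-0.08,0,0,0,0.25,-0.42,-0.03,-0.08,0,0,0,0.25,-0.42,-0.03,-0.08,0,0,0,0.25,-0.42,-0.03,-0.08,0,0,0,0.25,-0.42,-0.03,-0.08,0,0,0,0.25,-0.42,-0.03,-0.08,0,0,0,0.25]
}}

```text
t: 45.15
eef_pos: [0.5057, -0.1401, 0.2449]
tool_rot: [-0.001, 0.656, 0.755, -0.0]
contact_force: [1.6, 1.0, -2.3]
gripper_width: 0.325
grasp_force: 77.9
```

{"op": "arm_command", "data": {
  "commands": [-0.14,0,0,0,0,0,0.25,-0.14,0,0,0,0,0,0.25,-0.14,0,0,0,0,0,0.25,-0.14,0,0,0,0,0,0.25,-0.14,0,0,0,0,0,0.25,-0.14,0,0,0,0,0,0.25]
}}

```text
t: 45.75
eef_pos: [0.5259, -0.2749, 0.245]
tool_rot: [-0.001, 0.655, 0.756, 0.0]
contact_force: [0.2, 0.0, -2.4]
gripper_width: 0.33
grasp_force: 78.0
```

```bash
python3 - <<'E'
from h import *
go((.45,-.25,.25,98))
o=get_obs();s=read_camera("side");p=o["eef_pos"]
a=proj(s,[p,p-[0,0,.064],p+[0,0,.05]]).round(1);print(a.tolist())
u,v=a[0].astype(int);x0,y0=max(u-60,0),max(v-55,0)
print(x0,y0);cv2.imwrite("pics/f.png",cv2.resize(s["img"][y0:y0+120,x0:x0+120],None,fx=5,fy=5,interpolation=cv2.INTER_CUBIC)[:,:,::-1])
E
```

```text
at [ 0.5259 -0.2749  0.245 ] F [ 0.2  0.  -2.4] t 45.75 w 0.33 psi 98.1
[0.0354, -0.0716, -0.0048] [-0.1, -0.1, 0.1]
[[426.9, 164.5], [423.6, 193.4], [429.6, 140.9]]
366 109
```

View pics/f.png

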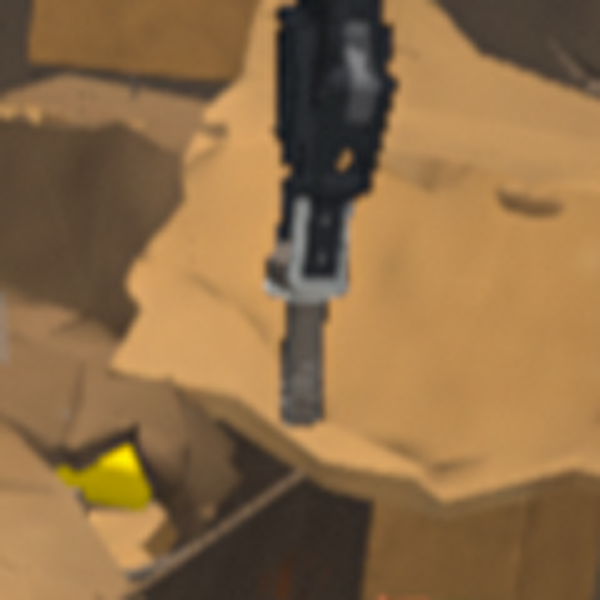

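The bolt has tilted about 3° in the grip: shank from (309,305) to (302,420), against (304,277) to (288,422) for a true vertical. I'll lean the tool 3° to make up for it and measure again.

{"op": "arm_command", "data": {
  "commands": [0,0,0,0,3,0,0.25,0,0,0,0,3,0,0.25,0,0,0,0,3,0,0.25,0,0,0,0,3,0,0.25,0,0,0,0,3,0,0.25]
}}

```text
t: 46.3
eef_pos: [0.5261, -0.2759, 0.2461]
tool_rot: [-0.02, 0.655, 0.755, 0.017]
contact_force: [0.3, -0.4, -2.7]
gripper_width: 0.331
grasp_force: 77.9
```

```bash
cat >> h.py <<'E'
def shank():
    o=get_obs();s=read_camera("side");p=o["eef_pos"]
    g=cv2.cvtColor(s["img"],cv2.COLOR_RGB2HSV).astype(float);out=[]
    for dz in(.016,.022,.028,.034,.040,.046,.052):
        q=proj(s,p-[0,0,dz])[0];v=int(round(q[1]));u=int(q[0])
        row=g[v,u-14:u+18];m=(row[:,1]<110)  # grey shank against tan card
        n,l,st,c=cv2.connectedComponentsWithStats(m.astype(np.uint8)[None]);
        i=1+int(np.argmax(st[1:,4])) if n>1 else None
        out.append((dz,round(q[0],1),None if i is None else (round(u-14+c[i][0],1),int(st[i,4]))))
    print(out)
E
python3 - <<'E'
from h import *
go((.5259,-.2749,.245,98));shank()
E
```

```text
at [ 0.5261 -0.2759  0.2461] F [ 0.3 -0.4 -2.7] t 46.3 w 0.331 psi 98.1
[0.001, -0.0001, 0.0012] [0.0, -3.0, 0.1]
[(0.016, np.float64(426.6), (np.float64(426.5), 8)), (0.022, np.float64(426.3), (np.float64(426.5), 8)), (0.028, np.float64(426.0), (np.float64(425.5), 8)), (0.034, np.float64(425.7), (np.float64(426.0), 9)), (0.04, np.float64(425.3), (np.float64(425.5), 8)), (0.046, np.float64(425.0), (np.float64(425.0), 9)), (0.052, np.float64(424.7), (np.float64(425.0), 9))]
```

```bash
python3 - <<'E'
from h import *
go((*bed(-29,-34),.245,98))
E
```

```text
at [ 0.5261 -0.2761  0.2461] F [-0.  -0.3 -2.4] t 46.35 w 0.327 psi 98.1
[0.4762, 0.0283, 0.0258] [-0.0, -3.0, 0.1]
```

{"op": "arm_command", "data": {
  "commands": [0.476,0.028,0.026,0,0,0,0.25,0.476,0.028,0.026,0,0,0,0.25,0.476,0.028,0.026,0,0,0,0.25,0.476,0.028,0.026,0,0,0,0.25,0.476,0.028,0.026,0,0,0,0.25,0.476,0.028,0.026,0,0,0,0.25,0.476,0.028,0.026,0,0,0,0.25,0.476,0.028,0.026,0,0,0,0.25]
}}

```text
t: 47.15
eef_pos: [0.4929, 0.124, 0.2455]
tool_rot: [-0.019, 0.656, 0.755, 0.017]
contact_force: [1.3, 1.0, -2.2]
gripper_width: 0.334
grasp_force: 77.9
```

```bash
python3 - <<'E'
from h import *
go((*bed(-29,-34),.2,98),(*bed(-29,-34),.145,98))
E
```

```text
at [0.4929 0.124  0.2455] F [ 1.3  1.  -2.2] t 47.15 w 0.334 psi 98.0
[0.0737, 0.0047, 0.0494] [0.1, -3.0, 0.0]
[0.0709, 0.0047, 0.1043] [0.1, -3.0, 0.0]
```

{"op": "arm_command", "data": {
  "commands": [0.074,0.004,0.004,0,0,0,0.25,0.074,0.004,0.004,0,0,0,0.25,0.0737,0.004,0.04,0,0,0,0.25,0.071,0.004,0.07,0,0,0,0.25,0.071,0.004,0.095,0,0,0,0.25,0.071,0.004,0.1,0,0,0,0.25,0.071,0.004,0.1,0,0,0,0.25,0.071,0.004,0.1,0,0,0,0.25]
}}

```text
t: 47.95
eef_pos: [0.4876, 0.1986, 0.1503]
tool_rot: [-0.019, 0.656, 0.755, 0.018]
contact_force: [-0.3, 0.1, -1.5]
gripper_width: 0.329
grasp_force: 77.9
```

```bash
python3 - <<'E'
from h import *
go((*bed(-29,-34),.145,98),(*bed(-29,-34),.125,98))
E
```

```text
at [0.4876 0.1986 0.1503] F [-0.3  0.1 -1.5] t 47.95 w 0.329 psi 98.0
[0.0013, -0.0004, 0.0054] [0.1, -3.0, 0.0]
[0.0002, -0.0004, 0.0254] [0.1, -3.0, 0.0]
```

{"op": "arm_command", "data": {
  "commands": [0.0012,-0.0003,0.005,0,0,0,0.25,0.0012,-0.0003,0.005,0,0,0,0.25,0.0012,-0.0003,0.005,0,0,0,0.25]
}}

```text
t: 48.25
eef_pos: [0.4865, 0.1995, 0.1444]
tool_rot: [-0.02, 0.656, 0.755, 0.017]
contact_force: [1.1, -0.0, -2.7]
gripper_width: 0.328
grasp_force: 77.9
```

```bash
python3 - <<'E'
from h import *
go((*bed(-29,-34),.14,98),(*bed(-29,-34),.125,98))
E
```

```text
at [0.4865 0.1995 0.1444] F [ 1.1 -0.  -2.7] t 48.25 w 0.328 psi 98.0
[0.0003, 0.0006, 0.0045] [0.0, -3.0, 0.0]
[-0.0005, 0.0006, 0.0194] [0.0, -3.0, 0.0]
```

Good to 0.6 mm. Now down gently.

{"op": "arm_command", "data": {
  "commands": [0.0002,0.0006,0.004,0,0,0,0.25,0,0.0006,0.008,0,0,0,0.25,-0.0002,0.0006,0.011,0,0,0,0.25,-0.0002,0.0006,0.011,0,0,0,0.25]
}}

```text
t: 48.65
eef_pos: [0.4873, 0.2005, 0.1331]
tool_rot: [-0.02, 0.656, 0.755, 0.018]
contact_force: [1.5, 2.0, -1.5]
gripper_width: 0.332
grasp_force: 78.2
```

```bash
python3 - <<'E'
from h import *
go((*bed(-29,-34),.12,98),(*bed(-29,-34),.095,98))
E
```

```text
at [0.4873 0.2005 0.1331] F [ 1.5  2.  -1.5] t 48.65 w 0.332 psi 98.1
[-0.0011, -0.0004, 0.013] [0.1, -3.1, 0.0]
[-0.0024, -0.0004, 0.038] [0.1, -3.1, 0.0]
```

{"op": "arm_command", "data": {
  "commands": [0,0,0.004,0,0,0,0.25,-0.0002,0,0.008,0,0,0,0.25,-0.0004,0,0.013,0,0,0,0.25,-0.0004,0,0.013,0,0,0,0.25]
}}

```text
t: 49.05
eef_pos: [0.4871, 0.2003, 0.1193]
tool_rot: [-0.02, 0.656, 0.755, 0.018]
contact_force: [3.0, 2.8, -5.0]
gripper_width: 0.328
grasp_force: 77.9
```

```bash
python3 - <<'E'
from h import *
go((*bed(-29,-34),.095,98))
E
```

```text
at [0.4871 0.2003 0.1193] F [ 3.   2.8 -5. ] t 49.05 w 0.328 psi 98.0
[-0.0015, -0.0001, 0.0243] [0.0, -3.0, 0.0]
```

{"op": "arm_command", "data": {
  "commands": [0,0.0003,0.005,0,0,0,0.25,-0.0002,0.0004,0.01,0,0,0,0.25,-0.0004,0.0004,0.016,0,0,0,0.25,-0.0007,0.0004,0.022,0,0,0,0.25,-0.0009,0.0004,0.028,0,0,0,0.25,-0.0009,0.0004,0.028,0,0,0,0.25]
}}

```text
t: 49.65
eef_pos: [0.4869, 0.2006, 0.091]
tool_rot: [-0.02, 0.656, 0.755, 0.017]
contact_force: [2.3, 2.3, -5.3]
gripper_width: 0.326
grasp_force: 77.9
```

```bash
python3 - <<'E'
from h import *
go((*bed(-29,-34),.081,98))
E
```

```text
at [0.4869 0.2006 0.091 ] F [ 2.3  2.3 -5.3] t 49.65 w 0.326 psi 98.0
[-0.0011, 0.0001, 0.01] [-0.0, -3.0, 0.0]
```

{"op": "arm_command", "data": {
  "commands": [0,0,0.004,0,0,0,0.25,-0.0002,0,0.008,0,0,0,0.25,-0.0003,0,0.01,0,0,0,0.25,-0.0003,0,0.011,0,0,0,0.25,-0.0003,0,0.011,0,0,0,0.25]
}}

```text
t: 50.15
eef_pos: [0.4868, 0.2008, 0.0808]
tool_rot: [-0.02, 0.656, 0.755, 0.017]
contact_force: [2.3, 1.6, -4.1]
gripper_width: 0.325
grasp_force: 77.9
```

{"op": "arm_command", "data": {
  "commands": [0,0,0.001,0,0,0,0.25,0,0,0.002,0,0,0,0.25,0,0,0.003,0,0,0,0.25,0,0,0.003,0,0,0,0.25]
}}

```text
t: 50.55
eef_pos: [0.4869, 0.2009, 0.0798]
tool_rot: [-0.019, 0.656, 0.755, 0.017]
contact_force: [-4.9, -4.1, 20.1]
gripper_width: 0.327
grasp_force: 80.8
```

{"op": "arm_command", "data": {
  "commands": [0,0,0,0,0,0,0.45,0,0,-0.002,0,0,0,0.55,0,0,-0.002,0,0,0,0.55,0.002,0,-0.03,0,-3,0,0.55,0.004,0,-0.07,0,-3,0,0.58,0.006,0,-0.12,0,-3,0,0.58,0.006,0,-0.12,0,-3,0,0.58]
}}

```text
t: 51.25
eef_pos: [0.4899, 0.2033, 0.2041]
tool_rot: [0.002, 0.656, 0.755, 0.004]
contact_force: [1.1, 0.3, -0.0]
gripper_width: 0.582
grasp_force: 0.0
```

```bash
python3 - <<'E'
from h import *
go((.3823,-.3108,.2,63.6))
E
```

```text
at [0.4899 0.2033 0.2041] F [ 1.1  0.3 -0. ] t 51.25 w 0.582 psi 98.1
[-0.494, -0.1786, 0.0013] [0.5, -0.3, 34.5]
```

{"op": "arm_command", "data": {
  "commands": [-0.494,-0.15,0,0,0,34.5,0.58,-0.494,-0.15,0,0,0,34.5,0.58,-0.494,-0.15,0,0,0,34.5,0.58,-0.494,-0.15,0,0,0,34.5,0.58,-0.494,-0.15,0,0,0,34.5,0.58,-0.494,-0.15,0,0,0,34.5,0.58,-0.494,-0.15,0,0,0,34.5,0.58,-0.494,-0.15,0,0,0,34.5,0.58]
}}

```text
t: 52.05
eef_pos: [0.4243, -0.1962, 0.198]
tool_rot: [-0.0, 0.85, 0.526, -0.0]
contact_force: [0.5, 0.1, -0.1]
gripper_width: 0.579
grasp_force: 0.0
```

```bash
python3 - <<'E'
from h import *
go((.3823,-.3108,.13,63.6))
E
```

```text
at [ 0.4243 -0.1962  0.198 ] F [ 0.5  0.1 -0.1] t 52.05 w 0.579 psi 63.5
[-0.1213, 0.0135, 0.068] [-0.0, 0.0, -0.1]
```

{"op": "arm_command", "data": {
  "commands": [-0.122,0.014,0,0,0,0,0.58,-0.122,0.014,0,0,0,0,0.58,-0.122,0.014,0,0,0,0,0.58,-0.122,0.014,0.04,0,0,0,0.58,-0.122,0.014,0.068,0,0,0,0.58,-0.122,0.014,0.068,0,0,0,0.58,-0.122,0.014,0.068,0,0,0,0.58]
}}

```text
t: 52.75
eef_pos: [0.3835, -0.3094, 0.1302]
tool_rot: [-0.001, 0.85, 0.527, -0.0]
contact_force: [0.8, 0.2, 0.6]
gripper_width: 0.579
grasp_force: 0.0
```

```bash
python3 - <<'E'
from h import *
go((.3823,-.3108,.0765,63.6))
r=read_camera("top");cover(r)
a=rectify(r,.077,.385,.635,.04,.42,.001);cv2.imwrite("pics/g.png",cv2.resize(a,None,fx=2,fy=2)[:,:,::-1])
E
```

```text
at [ 0.3835 -0.3094  0.1302] F [0.8 0.2 0.6] t 52.75 w 0.579 psi 63.6
[-0.0018, -0.0003, 0.0537] [-0.1, -0.0, -0.0]
cover in bed frame mm [3.5 5.8] size [109.1  65.1] ang 8.1
```

View pics/g.png

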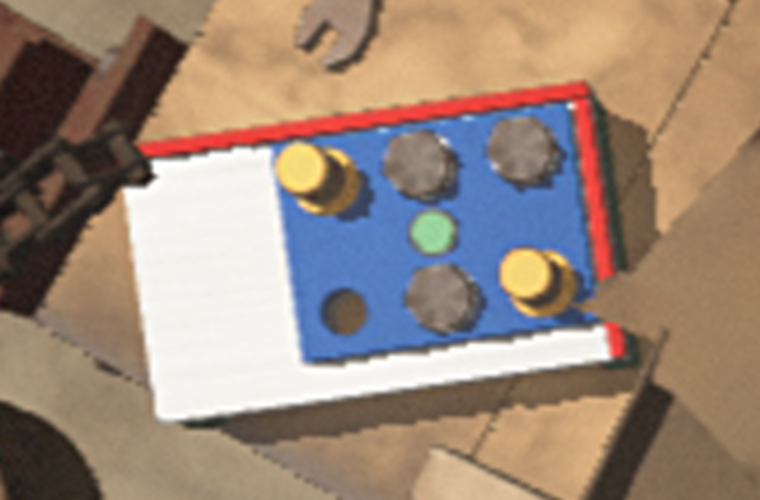

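Both pins and three bolts are seated, and only the hole at (345,311) is still empty. Now the last bolt.

{"op": "arm_command", "data": {
  "commands": [-0.0011,0,0.02,0,0,0,0.58,-0.0011,0,0.04,0,0,0,0.58,-0.0011,0,0.05,0,0,0,0.58,-0.0011,0,0.054,0,0,0,0.58,-0.0011,0,0.054,0,0,0,0.58,-0.0011,0,0.054,0,0,0,0.58]
}}

```text
t: 53.4
eef_pos: [0.3838, -0.3111, 0.0771]
tool_rot: [0.001, 0.85, 0.527, 0.0]
contact_force: [0.8, -0.6, -0.2]
gripper_width: 0.582
grasp_force: 0.0
```

{"op": "arm_command", "data": {
  "commands": [0,0,0,0,0,0,0.35,0,0,0,0,0,0,0.25,0,0,0,0,0,0,0.25,0,0,0,0,0,0,0.25,0,0,0,0,0,0,0.25]
}}

```text
t: 53.9
eef_pos: [0.3837, -0.3112, 0.0774]
tool_rot: [0.001, 0.85, 0.526, 0.0]
contact_force: [-2.5, 1.0, 9.1]
gripper_width: 0.33
grasp_force: 68.6
```

{"op": "arm_command", "data": {
  "commands": [0,0,-0.04,0,0,0,0.25,0,0,-0.09,0,0,0,0.25,0,0,-0.14,0,0,0,0.25,0,0,-0.165,0,0,0,0.25,0,0,-0.165,0,0,0,0.25]
}}

```text
t: 54.4
eef_pos: [0.3851, -0.312, 0.2454]
tool_rot: [0.004, 0.85, 0.526, 0.001]
contact_force: [1.1, -0.6, -2.3]
gripper_width: 0.325
grasp_force: 72.0
```

```bash
python3 - <<'E'
from h import *
go((*bed(-29,16),.24,98));shank()
E
```

```text
at [ 0.3851 -0.312   0.2454] F [ 1.1 -0.6 -2.3] t 54.4 w 0.325 psi 63.5
[0.5451, -0.1655, 0.003] [0.4, 0.2, -34.5]
[(0.016, np.float64(448.3), (np.float64(448.0), 9)), (0.022, np.float64(447.9), (np.float64(447.5), 10)), (0.028, np.float64(447.5), (np.float64(447.5), 10)), (0.034, np.float64(447.1), (np.float64(446.5), 10)), (0.04, np.float64(446.7), (np.float64(446.5), 10)), (0.046, np.float64(446.3), (np.float64(446.0), 11)), (0.052, np.float64(445.9), (np.float64(445.0), 11))]
```

{"op": "arm_command", "data": {
  "commands": [0.545,-0.12,0,0,0,-34.5,0.25,0.545,-0.12,0,0,0,-34.5,0.25,0.545,-0.12,0,0,0,-34.5,0.25,0.545,-0.12,0,0,0,-34.5,0.25,0.545,-0.12,0,0,0,-34.5,0.25,0.545,-0.12,0,0,0,-34.5,0.25,0.545,-0.12,0,0,0,-34.5,0.25,0.545,-0.12,0,0,0,-34.5,0.25]
}}

```text
t: 55.25
eef_pos: [0.479, 0.0786, 0.2391]
tool_rot: [-0.001, 0.656, 0.755, -0.001]
contact_force: [1.9, -0.2, -2.5]
gripper_width: 0.326
grasp_force: 72.0
```

```bash
python3 - <<'E'
from h import *
go((*bed(-29,16),.24,98))
E
```

```text
at [0.479  0.0786 0.2391] F [ 1.9 -0.2 -2.5] t 55.25 w 0.326 psi 98.0
[0.1692, 0.0249, -0.001] [-0.2, 0.0, 0.0]
```

{"op": "arm_command", "data": {
  "commands": [0.169,0.024,0,0,0,0,0.25,0.169,0.024,0,0,0,0,0.25,0.169,0.024,0,0,0,0,0.25,0.169,0.024,0.02,0,0,0,0.25,0.169,0.024,0.06,0,0,0,0.25,0.169,0.024,0.09,0,0,0,0.25,0.169,0.024,0.09,0,0,0,0.25,0.169,0.024,0.09,0,0,0,0.25]
}}

```text
t: 56.05
eef_pos: [0.4794, 0.2476, 0.1502]
tool_rot: [-0.001, 0.656, 0.755, -0.001]
contact_force: [0.4, 1.5, -1.7]
gripper_width: 0.328
grasp_force: 72.0
```

```bash
python3 - <<'E'
from h import *
go((*bed(-29,16),.144,98))
E
```

```text
at [0.4794 0.2476 0.1502] F [ 0.4  1.5 -1.7] t 56.05 w 0.328 psi 98.1
[0.0019, 0.001, 0.0062] [-0.2, 0.0, 0.1]
```

{"op": "arm_command", "data": {
  "commands": [0.0016,0.001,0.006,0,0,0,0.25,0.0016,0.001,0.006,0,0,0,0.25,0.0016,0.001,0.006,0,0,0,0.25]
}}

```text
t: 56.35
eef_pos: [0.4817, 0.2499, 0.1461]
tool_rot: [0.0, 0.656, 0.755, 0.001]
contact_force: [0.6, 1.3, -2.3]
gripper_width: 0.324
grasp_force: 72.0
```

```bash
python3 - <<'E'
from h import *
go((*bed(-29,16),.13,98))
E
```

```text
at [0.4817 0.2499 0.1461] F [ 0.6  1.3 -2.3] t 56.35 w 0.324 psi 98.0
[-0.0001, -0.0017, 0.0161] [0.1, -0.0, 0.0]
```

{"op": "arm_command", "data": {
  "commands": [0,-0.0006,0.002,0,0,0,0.25,0,-0.0006,0.002,0,0,0,0.25,0,-0.0006,0.002,0,0,0,0.25]
}}

```text
t: 56.65
eef_pos: [0.4806, 0.2495, 0.1433]
tool_rot: [0.0, 0.656, 0.755, 0.0]
contact_force: [0.2, -0.5, -1.8]
gripper_width: 0.328
grasp_force: 72.0
```

```bash
python3 - <<'E'
from h import *
go((*bed(-29,16),.13,98))
E
```

```text
at [0.4806 0.2495 0.1433] F [ 0.2 -0.5 -1.8] t 56.65 w 0.328 psi 98.0
[0.0002, -0.0005, 0.0133] [0.0, 0.0, 0.0]
```

{"op": "arm_command", "data": {
  "commands": [0.0002,-0.0004,0.004,0,0,0,0.25,0.0002,-0.0004,0.008,0,0,0,0.25,0.0002,-0.0004,0.011,0,0,0,0.25,0.0002,-0.0004,0.011,0,0,0,0.25]
}}

```text
t: 57.05
eef_pos: [0.4797, 0.2495, 0.1315]
tool_rot: [-0.0, 0.656, 0.755, -0.001]
contact_force: [-1.1, -0.1, -2.5]
gripper_width: 0.335
grasp_force: 72.0
```

```bash
python3 - <<'E'
from h import *
go((*bed(-29,16),.12,98))
E
```

```text
at [0.4797 0.2495 0.1315] F [-1.1 -0.1 -2.5] t 57.05 w 0.335 psi 98.0
[0.0001, 0.0003, 0.0115] [-0.1, 0.0, 0.0]
```

In the cover hole. Continuing down.

{"op": "arm_command", "data": {
  "commands": [0,0.0003,0.004,0,0,0,0.25,0,0.0003,0.008,0,0,0,0.25,0,0.0003,0.012,0,0,0,0.25,0,0.0003,0.014,0,0,0,0.25,0,0.0003,0.014,0,0,0,0.25]
}}

```text
t: 57.55
eef_pos: [0.4802, 0.2497, 0.1177]
tool_rot: [-0.0, 0.656, 0.755, -0.0]
contact_force: [-0.7, -0.4, -2.4]
gripper_width: 0.332
grasp_force: 72.0
```

```bash
python3 - <<'E'
from h import *
go((*bed(-29,16),.082,98))
E
```

```text
at [0.4802 0.2497 0.1177] F [-0.7 -0.4 -2.4] t 57.55 w 0.332 psi 98.0
[-0.0, -0.0001, 0.0357] [-0.0, 0.0, 0.0]
```

{"op": "arm_command", "data": {
  "commands": [0,0,0.006,0,0,0,0.25,0,0,0.012,0,0,0,0.25,0,0,0.018,0,0,0,0.25,0,0,0.024,0,0,0,0.25,0,0,0.03,0,0,0,0.25,0,0,0.034,0,0,0,0.25,0,0,0.036,0,0,0,0.25,0,0,0.036,0,0,0,0.25]
}}

```text
t: 58.35
eef_pos: [0.4804, 0.2498, 0.082]
tool_rot: [-0.0, 0.656, 0.755, -0.0]
contact_force: [-0.1, -0.7, -1.7]
gripper_width: 0.329
grasp_force: 72.1
```

{"op": "arm_command", "data": {
  "commands": [0,0,0.001,0,0,0,0.25,0,0,0.002,0,0,0,0.25,0,0,0.002,0,0,0,0.25]
}}

```text
t: 58.65
eef_pos: [0.4806, 0.25, 0.0815]
tool_rot: [0.001, 0.656, 0.755, 0.0]
contact_force: [-3.5, -2.9, 10.1]
gripper_width: 0.329
grasp_force: 73.6
```

Home. Release, lift, move clear and check.

{"op": "arm_command", "data": {
  "commands": [0,0,0,0,0,0,0.45,0,0,-0.001,0,0,0,0.56,0,0,-0.001,0,0,0,0.56,0,0,-0.04,0,0,0,0.56,0,0,-0.08,0,0,0,0.56,0,0,-0.12,0,0,0,0.56,-0.05,-0.01,-0.15,0,0,0,0.56,-0.1,-0.01,-0.15,0,0,0,0.56]
}}

```text
t: 59.45
eef_pos: [0.4844, 0.1598, 0.2332]
tool_rot: [0.001, 0.654, 0.757, 0.003]
contact_force: [1.0, -0.1, -0.3]
gripper_width: 0.558
grasp_force: 0.0
```

{"op": "arm_command", "data": {
  "commands": [-0.38,-0.01,0,0,0,0,0.56,-0.38,-0.01,0,0,0,0,0.56,-0.38,-0.01,0,0,0,0,0.56,-0.38,-0.01,0,0,0,0,0.56,-0.38,-0.01,0,0,0,0,0.56,-0.38,-0.01,0,0,0,0,0.56,-0.38,-0.01,0,0,0,0,0.56,-0.38,-0.01,0,0,0,0,0.56]
}}

```text
t: 60.25
eef_pos: [0.5263, -0.2254, 0.2293]
tool_rot: [0.0, 0.658, 0.753, -0.001]
contact_force: [1.1, -0.5, -0.1]
gripper_width: 0.558
grasp_force: 0.0
```

```bash
python3 - <<'E'
from h import *
go((.45,-.3,.25,63.6))
r=read_camera("top")
a=rectify(r,.077,.385,.635,.04,.42,.001);cv2.imwrite("pics/i.png",cv2.resize(a,None,fx=2,fy=2)[:,:,::-1])
E
```

```text
at [ 0.5263 -0.2254  0.2293] F [ 1.1 -0.5 -0.1] t 60.25 w 0.558 psi 97.8
[-0.0636, -0.0857, -0.0206] [0.0, 0.1, 34.2]
```

View pics/i.png

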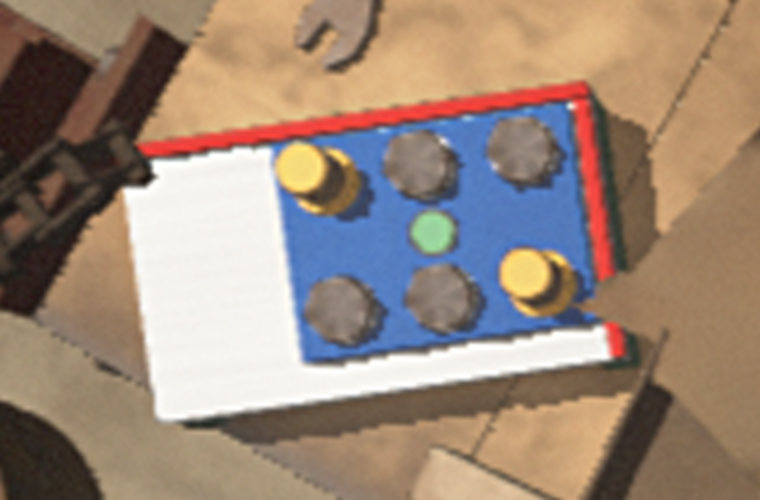

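The picture shows both pins at (315,175) and (540,280), and bolts at (420,165), (523,150), (343,310) and (443,298), all flat on the cover. Handing in.

```bash
python3 -c "
from station import *
print(hand_in())"
```

```text
the job is handed in; nothing more can be done
None
```

The job is handed in at about 60 s of robot time: the cover was pushed against both stops and drawn into line by the two drift pins, then all four bolts went home in the plain holes. One bolt missed its hole at first, pressed on the cover at about 48 N at the wrist and tilted about 3° in the grip; I corrected the lean and it then went home.

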